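# Hang the cordless screwdriver on the spring hook and prove it holds

### The arm

A 6-joint arm with a two-finger parallel gripper is mounted at the origin on a cart in front of the work surface, level with it; the furniture and walls round the work are solid. World frame = base frame: x ahead of the robot, y to its left, z up, the work surface at z = 0. Lengths are in mm, angles in rad, forces in N, time in s.
With the tool pointing down it reaches from about 300 to 950 mm from the base axis. Payload 3.1 kg.
Tool frame: the origin (TCP) lies at the very end of the fingers, on their centre line; the grasp point (between the pads) lies 19 mm behind it; z points along the fingers, y is the line along which they close (so a half turn about z gives the same grasp; the last joint's range is limited). The gripper opens to 85 mm and grips with 20 to 120 N. Pads are 22 mm wide; open, the fingers measure 114 mm over their backs; the gripper's body (76 mm by 85 mm) begins 54 mm behind the grasp point. The pads swing forward as they close: fully open they stand 13 mm farther back than shut.
Start: joints at [-1.29, 0.308, 1.634, -0, 1.2, -0.07], TCP at [214.755, -586.952, 231.272] pointing down, gripper open.
Joint ranges: [-3.06, 3.06], [-0.79, 1.96], [0.05, 2.63], [-1.19, 4.34], [0.05, 2.64], [-2.94, 2.94]. Speed limits (rad/s): [2.79, 2.79, 3.14, 3.14, 3.14, 3.14].

### API

Orientations are given as a 3x3 rotation matrix whose columns are the frame's x, y, z axes.
In Python, from plant import bot gives the robot as it stands.
- The arm moves only by the shell command python3 -m inch 'ROWS' [OPENING] [FORCE]. ROWS is JSON, a list of rows, each an object of numbers: "dx", "dy", "dz": the shift along the tool's x, y, z in units of 30 mm (1.0 is 30 mm); "rx", "ry", "rz": the turn, a rotation vector about the tool's x, y, z in units of 8 degrees (1.0 is 8 degrees). In form: [{"dx": .., "dy": .., "dz": .., "rx": .., "ry": .., "rz": ..}, ...]. A call has 1 to 12 rows; each row is the pose to reach, as a shift and turn from the pose commanded when the call began, along the tool's axes at that moment; what a row does not reach only later rows make up. A row lasts 1/8 s, in which the tool goes at most 62.5 mm and 10.7 degrees, less where a joint would pass 70% of its speed; a pose out of reach is approached as far as the arm can. A call with a gripper value outside its range is refused whole. OPENING is the finger opening in mm, from 0 to 85.4, set as the call begins (- or left out, the last holds). The fingers move at their own pace and stop on an object; FORCE is the grip in N (left out, the last holds). Time passes only in rows, so rows that repeat a pose let the fingers close. It gives the time, the measured TCP pose, the force, the opening and the grip force at its end, in the units of the state.
- bot.observe(): the state, without advancing time (a new reading comes with each control period).
- bot.capture(name): name is "side" or "top"; returns the picture (384x512x3 uint8, red, green, blue); there is no depth.
- bot.calibration(name): a dict with "fov_y" (degrees; the focal length in pixels is half the picture's height over the tangent of half this angle, whatever the lens; pixels are square), "cx", "cy" (the principal point, pixels), "D" ([k1, k2, p1, p2, k3] as OpenCV has them; the pictures are not rectified), "rvec" (rotation vector, rad) and "tvec" (3), from world to camera coordinates, as OpenCV has them. Camera axes: x right, y down, z forward; pixel columns grow to the right and rows downward; lengths in mm; the calibration is good to about 2 mm. A picture is of the moment at which its call begins. calibration takes no time and is no camera call.
- bot.finish_job(): hands the job in; it is judged then, once.
The state is a dict: "clock": time; "joint_pos": joint angles; "qd": joint speeds; "effort": joint torques, N m; "ee_pos": TCP position; "orientation": TCP orientation; "wrist_force": force on the tool from outside, world axes, zero at the start; "torque": the same for the moment, N m; "grip_width": finger opening in mm; "grip_force": force on a finger pad.
Only numpy, scipy, OpenCV 4.12 (cv2) and the standard library are available. Lean on these libraries where they do the work, as an engineer would, in place of code of your own. Each camera call takes 0.05 s, during which the arm holds its last target. There are 200 camera calls.

### The job

Take the cordless screwdriver out of its bench holster and hang it by its wire bail on the spring hook of the stand, passing the bail through the sprung gate so that the gate snaps shut behind it. Before letting go, tug the screwdriver gently straight down until the hook gives by about 15 mm (never down onto its stop at 30 mm), ease it back up to where it hangs by itself, then let go and leave it hanging still; do not push the other things on the bench about.

Things in the scene. Friction and masses are not known exactly. Their poses are not given: they have to be found in the camera images.
- driver: Inline cordless screwdriver, loose, about 0.3 kg, upright nose down in the holster. Origin at the bit's tip, z along its axis to the bail on top. Bit and steel nose (up to 23 mm across) z 0 to 60 mm, flat shoulder, cylindrical grey grip 35 mm across z 60 to 170, cap to z 178. Its x is the way the bail's opening looks; at the start +x points away from the robot, within 50 degrees of world x.
- driver_grip (a point): On the driver's axis in the black rubber rings of the grip, 105 mm above the bit's tip, 123 mm below the centre of the bail's top bar. Gripped here with the tool tilted about 40 degrees in the driver's x-z plane (fingers closing along its y), the gripper's body stays clear of bail and hook. Axes as the driver's.
- driver_bail (a point): Centre of the top bar of the driver's bail, a fixed upright loop of 5 mm steel wire, 228 mm from the bit's tip. Legs at y = +-21 mm rise from the grip to 15 mm below this point, then slope in to the straight bar, 28 mm long along y. Opening 37 mm wide, 47 mm from cap to bar; front and back alike. Axes as the driver's.
- holster: Fixed bench holster: dark round foot 90 mm across, 12 mm high, with an upright aluminium tube, 41 mm outside, 27 mm bore, rim 75 mm above the bench. Origin at the centre of its underside. The driver's nose stands 60 mm deep in it, the shoulder on the rim: lift it straight up by over 60 mm. Right of the work stands a stack of instruments 240 mm high (x 0.28 to 0.6, y -0.2 to 0.17): pass above it.
- stand: Fixed bench stand. Origin on the bench right under the hook, axes as the hook's. A round foot 100 mm across, 16 mm high, carries a column 21 mm across, both centred 85 mm behind the hook (+x); an arm at 430 mm height holds the spring housing, a tube 30 mm across, 376 to 486 mm above the bench, straight above the hook.
- hook_seat (a point): Where the centre of the bail's bar lies when hanging in the hook's bottom; 291.5 mm above the bench with the spring up; moves with the hook. z up, x from the hook's open side to its back: the bail goes in along +x (within 35 degrees of world x), its bar along y. Hook: 8 mm bar bent in the x-z plane, bowl 14 mm inside radius, underside 10.5 mm below this point, shank straight above it.
- hook_gate (a joint): Brass wire gate of the hook, 39 mm long, hinged at the shank 59 mm above hook_seat and hanging down to the inside of the tip; 0 = shut, grows as it is pushed inward (+x), up to 1.2 rad. Its spring resists with 0.5 to 1 N at the free end.
- spring_hook (a joint): How far the hook is drawn down out of its spring housing (m): 0 = up, 0.030 = on its stop. The spring yields at 400 N/m after a 2 N preload; the hanging driver alone draws it 1 to 7 mm.
- hook_tip (a point): Top of the hook's tip, 20 mm in front of (-x) and 23.5 mm above hook_seat, moves with the hook. The bar goes in over it, its centre 26 to 38 mm above hook_seat, pushing the gate inward until it is right above hook_seat, and is then lowered; the gate snaps shut behind it once the bar is less than about 12 mm above hook_seat.
- side_cutters: Blue-handled side cutters, 115 x 38 x 11 mm, lying on the bench near its front edge, along their x. Bystander.
- flux_tin: Round yellow tin, 47 mm across, 22 mm high, origin under its centre. Bystander.
- tape_blue: Blue tape roll, 72 mm across, 18 mm high, origin under its centre. Bystander.

How it is judged:
By the outcome, as a careful person would: the job done as asked, in the order asked, and still so for the second after the job is handed in, with the robot touching nothing.
It also fails if it takes over 58 s, if anything falls off the work surface, if the arm or the gripper's body presses on something with over 40 N, if the wrist force passes 120 N, or if a joint passes its speed limit or range.

## Working session

There is one attempt and no reset: what is moved stays moved. The work goes in short steps, Python scripts to look and compute and a shell command to move; the robot and the scene stay as the last step left them, time stands still between calls to the robot, and variables do not carry over. Pictures are saved under pics/ and viewed, at most 10 in all, crops included, and the job is handed in when it is done.

```bash
ls; mkdir -p pics
python3 - <<'E'
from plant import bot
import cv2
for n in ("side","top"):
    im=bot.capture(n); cv2.imwrite(f"pics/{n}0.png",im[:,:,::-1]); print(n,bot.calibration(n))
print(bot.observe())
E
```

```text
pics
side {'fov_y': 42.87120292074251, 'cx': 255.84666864442121, 'cy': 196.76598465167154, 'D': array([0.07084474, 0.        , 0.        , 0.        , 0.        ]), 'rvec': array([ 0.55989422, -2.77049166,  1.04124538]), 'tvec': array([ 541.48375816,   81.81809842, 1350.96730769])}
top {'fov_y': 47.78368757196082, 'cx': 249.7298274942657, 'cy': 192.35394161496725, 'D': array([0.02373107, 0.        , 0.        , 0.        , 0.        ]), 'rvec': array([ 2.11211927, -2.11994101,  0.16169313]), 'tvec': array([ 276.60791698,  514.19888693, 1256.22623959])}
{'clock': 0.1, 'joint_pos': array([-1.28968791e+00,  3.08934787e-01,  1.63508081e+00,  1.08708072e-06,
        1.19970617e+00, -6.96887225e-02]), 'qd': array([ 0.00017019, -0.00162368, -0.00315611, -0.00041798,  0.0010311 ,
        0.00104128]), 'effort': array([ 4.27043669e-04, -4.16406870e+01, -2.77644432e+01,  7.92777018e-05,
        4.05584709e-03,  6.09569227e-06]), 'ee_pos': array([ 214.54909172, -586.21214432,  230.14115699]), 'orientation': array([[ 9.39099255e-01,  3.43645517e-01, -5.89686657e-04],
       [ 3.43645990e-01, -9.39097039e-01,  2.04582285e-03],
       [ 1.49264856e-04, -2.12387417e-03, -9.99997733e-01]]), 'wrist_force': array([ 0.26047631,  0.18636231, -0.08485941]), 'torque': array([-0.0524139 , -0.0429506 ,  0.01490235]), 'grip_force': 0.0, 'grip_width': 85.18595315431996}
```

View pics/side0.png

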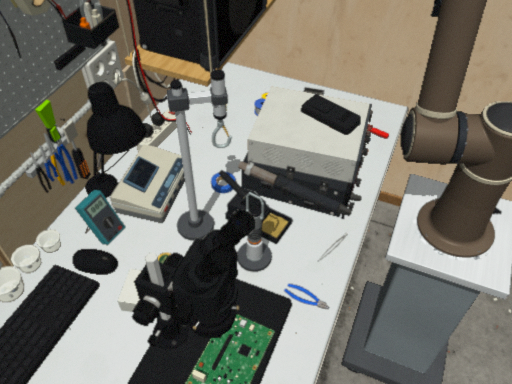

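View pics/top0.png

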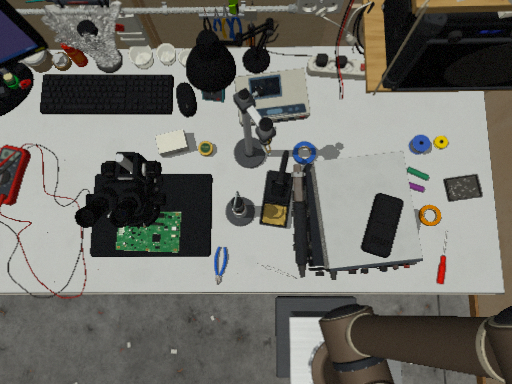

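Side view: the holster and driver are at about (255,230), the hook at (221,130) and the stand foot at (196,224). Top view: the driver is at (238,205), the housing at (266,130) and the stand foot at (250,152). Next I'll zoom in.

```bash
cat > h.py <<'E'
import numpy as np, cv2
from plant import bot
def cam(n):
    c=bot.calibration(n); f=192/np.tan(np.radians(c["fov_y"])/2)
    return np.array([[f,0,c["cx"]],[0,f,c["cy"]],[0,0,1]]),c["D"],c["rvec"],c["tvec"]
def proj(n,P):
    K,D,r,t=cam(n); return cv2.projectPoints(np.float64(P).reshape(-1,1,3),r,t,K,D)[0].reshape(-1,2)
def ray(n,p):
    K,D,r,t=cam(n); R=cv2.Rodrigues(r)[0]
    u=cv2.undistortPoints(np.float64(p).reshape(1,1,2),K,D).ravel()
    d=R.T@np.array([u[0],u[1],1]); return -R.T@t,d/np.linalg.norm(d)
def onz(n,p,z):
    o,d=ray(n,p); return o+d*(z-o[2])/d[2]
def tri(ps,pt):
    (a,u),(b,v)=ray("side",ps),ray("top",pt)
    s=np.linalg.lstsq(np.c_[u,-v],b-a,rcond=None)[0]
    A,B=a+s[0]*u,b+s[1]*v; return (A+B)/2,np.linalg.norm(A-B)
def crop(n,x,y,w,h,k,name):
    im=bot.capture(n)[y:y+h,x:x+w,::-1]
    im=cv2.resize(im,None,fx=k,fy=k,interpolation=cv2.INTER_CUBIC)
    for i in range(0,w,10): cv2.line(im,(i*k,0),(i*k,6 if i%50 else 14),(0,0,255),1)
    for i in range(0,h,10): cv2.line(im,(0,i*k),(6 if i%50 else 14,i*k),(0,0,255),1)
    return im
E
python3 - <<'E'
from h import *
a=crop("side",190,60,60,100,6,0); b=crop("side",225,180,70,100,6,0)
cv2.imwrite("pics/s1.png",np.hstack([a,b])[:600,:800])
a=crop("top",210,80,70,95,6,0); b=crop("top",210,180,60,50,6,0)
c=np.zeros((570,780,3),np.uint8); c[:,:420]=a; c[:300,420:]=b
cv2.imwrite("pics/t1.png",c)
E
```

```text
(no output)
```

View pics/s1.png

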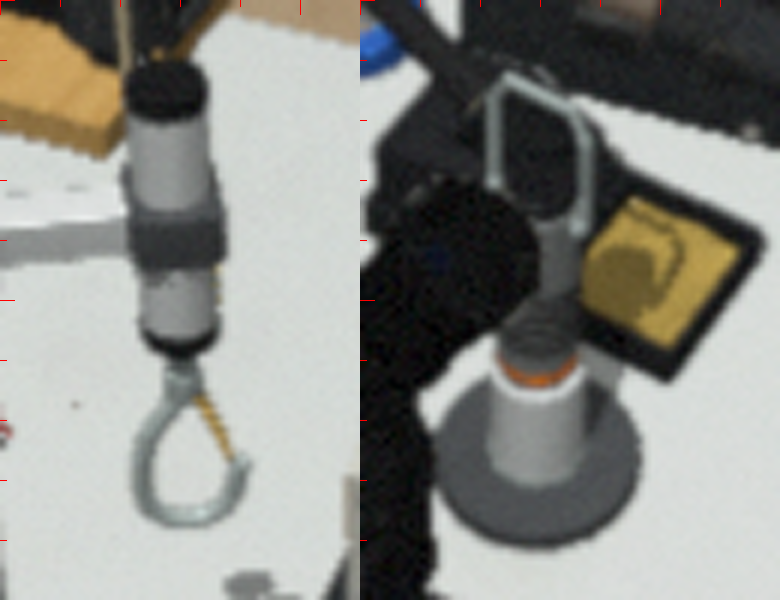

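View pics/t1.png

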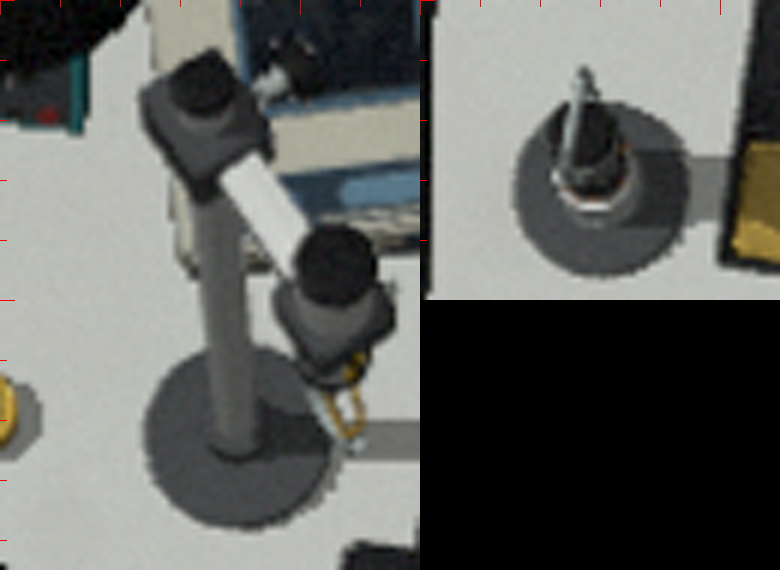

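Side crop: bail bar ends at about (249.7,192.7) and (261.3,198), leg feet at (247,210.5) and (261.8,218.3), hook underside at (220.8,147.5), tip at (230,137), housing top at (217.8,73). Top crop: the housing cap is at about (266.2,123.7), the stand foot at (249.5,152.8), the holster foot at (240.2,211.3), and the bail tip at about (237.5,192).

Run:
```python
from h import *
np.set_printoptions(precision=1,suppress=True)
print("cams",ray("side",(255,190))[0],ray("top",(255,190))[0])
a,b=onz("side",(249.7,192.7),243),onz("side",(261.3,198),243); print("bar ends z243",a,b,(a+b)/2,np.linalg.norm(a-b))
print("proj top",proj("top",[a,b]))
a,b=onz("side",(247,210.5),190),onz("side",(261.8,218.3),190); print("leg",a,b,(a+b)/2,np.linalg.norm(a-b)); print(proj("top",[a,b]))
print("holster foot top",onz("top",(240.2,211.3),10), "stand foot",onz("top",(249.5,152.8),12),"tripod cap",tri((217.8,73.3),(266.2,123.7)))
# ellipses by dark-grey mask of the feet
def foot(n,x,y,r,z):
    im=bot.capture(n).astype(int); m=((im.max(2)<110)&(im.min(2)>35)&(np.ptp(im,axis=2)<25)).astype(np.uint8)
    k=np.zeros_like(m);k[y-r:y+r,x-r:x+r]=1; m*=k
    c=max(cv2.findContours(m,0,2)[0],key=cv2.contourArea); h=cv2.convexHull(c).reshape(-1,2)
    p=np.array([onz(n,q,z)[:2] for q in h]); print(n,"foot",cv2.minEnclosingCircle(np.float32(p)),onz(n,cv2.fitEllipse(h)[0],z))
foot("top",240,211,19,10); foot("side",253,256,22,8); foot("side",196,224,22,12)
# hook seat: underside -> plane points
for q,z in (((220.8,147.5),281),((230,137),315),((217.8,73.3),486)): print(onz("side",q,z))
print("t",onz("top",(266.2,123.7),486), onz("top",(268.5,153),315),onz("top",(250.5,80/6+80),486))
print("side foot hols",onz("side",(225+178/6,180+450/6),12),"column base",onz("top",(210+238/6,80+447/6),16))
```

```text
cams [ 190.7  974.9 1066.9] [ 283.2  241.1 1334.4]
bar ends z243 [477.7 303.1 243. ] [447.7 307.4 243. ] [462.7 305.2 243. ] 30.319352329169536
proj top [[236.7 193.4]
 [234.9 205. ]]
leg [480.3 313.1 190. ] [439.9 321.1 190. ] [460.1 317.1 190. ] 41.13362945025147
[[234.1 196. ]
 [231.  210.9]]
holster foot top [463.2 305.2  10. ] stand foot [648.7 276.2  12. ] tripod cap (array([579.3, 229.3, 484. ]), np.float64(0.6212648366673084))
top foot ((472.00341796875, 303.97491455078125), 52.97431564331055) [468.4 305.2  10. ]
side foot ((466.9990539550781, 312.76898193359375), 74.64290618896484) [472.2 309.    8. ]
side foot ((646.65185546875, 285.5467224121094), 61.52444076538086) [643.1 284.7  12. ]
[581.8 230.9 281. ]
[560.5 223.4 315. ]
[577.6 232.  486. ]
t [578.9 229.4 486. ] [564.1 222.1 315. ] [645.  261.4 486. ]
side foot hols [461.7 308.   12. ] column base [642.1 275.6  16. ]
```

Run:
```python
from h import *
def up(n,x,y,w,h,k):
    im=np.mean([bot.capture(n)[y:y+h,x:x+w,::-1].astype(float) for _ in range(3)],0)
    im=cv2.resize(im.astype(np.uint8),None,fx=k,fy=k,interpolation=cv2.INTER_NEAREST)
    for i in range(0,w,5): cv2.line(im,(i*k,0),(i*k,8),(0,0,255),1)
    for i in range(0,h,5): cv2.line(im,(0,i*k),(8,i*k),(0,0,255),1)
    return im
a=up("side",242,185,26,40,14);b=up("top",222,185,30,40,14)
cv2.imwrite("pics/z1.png",np.hstack([a,b]))
P=[]
print(proj("top",[[0,0,0],[300,0,0],[300,200,0]]))
for az in (80,50,35):
    c=np.array([463,305,0]); y=np.array([-np.sin(np.radians(az)),np.cos(np.radians(az)),0])
    pts=[c+14*y+[0,0,303],c]
    pts=[c+s*y+[0,0,z] for s,z in ((14,303-60),(-14,303-60),(21,195),(-21,195))]
    print(az,proj("side",pts).round(1).tolist(),proj("top",pts).round(1).tolist())
```

```text
[[345.65788884 370.6789256 ]
 [341.30877843 264.95591058]
 [274.8966842  264.99749379]]
80 [[260.7, 197.8], [250.2, 192.7], [262.9, 212.7], [247.6, 205.1]] [[234.9, 204.4], [236.9, 193.8], [235.5, 209.7], [238.3, 194.4]]
50 [[258.3, 199.4], [252.6, 191.1], [259.4, 215.2], [251.1, 202.7]] [[232.4, 203.3], [239.4, 194.9], [231.9, 208.0], [242.0, 196.0]]
35 [[256.8, 199.9], [254.1, 190.7], [257.2, 215.8], [253.3, 202.1]] [[231.4, 202.2], [240.4, 196.0], [230.5, 206.5], [243.4, 197.5]]
```

View pics/z1.png

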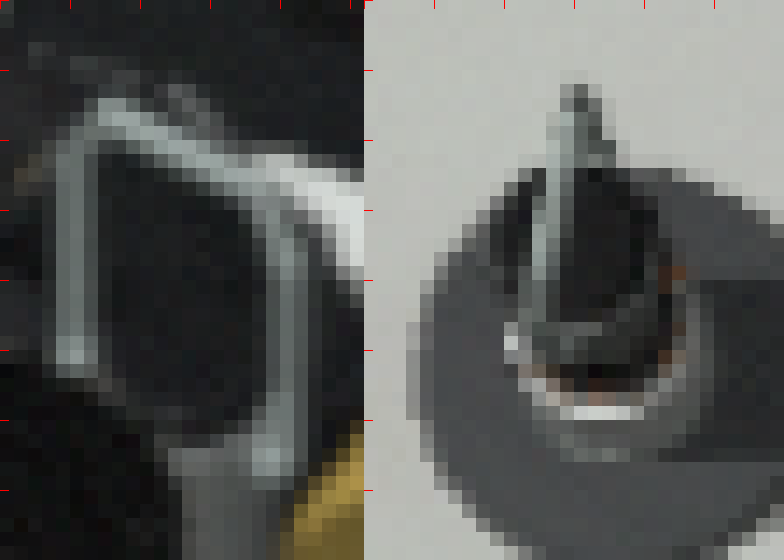

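The zoom puts the bail bar at (249.5,192.9)–(259.5,197.9) in the side view and (237.1,191.8)–(234.2,206) in the top view. The bar therefore lies nearly along world x, so the bail's opening looks along azimuth ~80°. That is outside the text's 50°, but both views agree, so I'll go by the images.

```bash
cat >> h.py <<'E'
from scipy.spatial.transform import Rotation as Ro
def pose(a,e):
    a,e=np.radians([a,e]); z=np.array([np.cos(e)*np.cos(a),np.cos(e)*np.sin(a),-np.sin(e)]); y=np.array([np.sin(a),-np.cos(a),0])
    return np.c_[np.cross(y,z),y,z]
def rows(ts):
    s=bot.observe(); R0,p0=s["orientation"],s["ee_pos"]
    for p,R in ts:
        d=R0.T@(np.array(p)-p0)/30; r=np.degrees(Ro.from_matrix(R0.T@R).as_rotvec())/8
        print("{"+",".join(f'"{k}":{v:.2f}' for k,v in zip("dx dy dz rx ry rz".split(),[*d,*r]))+"}")
E
python3 - <<'E'
from h import *
np.set_printoptions(precision=1,suppress=True)
print("bar mid",tri((254.7,195.3),(235.7,199)), "near end",tri((259.8,198),(234.6,205)),"far",tri((249.5,192.9),(236.9,193)),"tip",tri((230,137),(268.5,153)))
print("hook tip side/top",proj("side",[[579.5,230,291.5],[563,219,315]]),proj("top",[[563,219,315]]))
R0=pose(20,90)
T=[]
for i in range(3): T.append(((214.5+10*i,-586+15*i,230+60*(i+1)),R0))
n=12
for az,r,z in ((-66,590,430),(-60,570,440),(-54,550,450),(-48,530,450),(-42,510,450),(-35,500,450),(-28,490,450),(-21,480,450),(-14,480,450)):
    a=np.radians(az); T.append(((r*np.cos(a),r*np.sin(a),z),R0))
rows(T)
E
```

```text
bar mid (array([463.9, 305.7, 242.8]), np.float64(1.1161248918334514)) near end (array([449.3, 308.6, 242.9]), np.float64(3.0133916200543163)) far (array([478.8, 302.5, 241.5]), np.float64(0.6447691252353267)) tip (array([563. , 221.7, 313.4]), np.float64(3.0876698854640923))
hook tip side/top [[221.7 144.2]
 [229.8 135.5]] [[269.8 153.4]]
{"dx":0.00,"dy":-0.03,"dz":-1.96,"rx":0.00,"ry":-0.00,"rz":0.01}
{"dx":0.49,"dy":-0.39,"dz":-3.96,"rx":0.00,"ry":-0.00,"rz":0.01}
{"dx":0.97,"dy":-0.74,"dz":-5.96,"rx":0.00,"ry":-0.00,"rz":0.01}
{"dx":1.34,"dy":-1.21,"dz":-6.62,"rx":0.00,"ry":-0.00,"rz":0.01}
{"dx":3.27,"dy":-2.12,"dz":-6.96,"rx":0.00,"ry":-0.00,"rz":0.01}
{"dx":5.02,"dy":-3.20,"dz":-7.29,"rx":0.00,"ry":-0.00,"rz":0.01}
{"dx":6.59,"dy":-4.44,"dz":-7.29,"rx":0.00,"ry":-0.00,"rz":0.01}
{"dx":7.96,"dy":-5.81,"dz":-7.29,"rx":0.00,"ry":-0.00,"rz":0.01}
{"dx":9.54,"dy":-7.16,"dz":-7.29,"rx":0.00,"ry":-0.00,"rz":0.01}
{"dx":10.91,"dy":-8.68,"dz":-7.29,"rx":0.00,"ry":-0.00,"rz":0.01}
{"dx":12.06,"dy":-10.32,"dz":-7.29,"rx":0.00,"ry":-0.00,"rz":0.01}
{"dx":13.25,"dy":-11.86,"dz":-7.29,"rx":0.00,"ry":-0.00,"rz":0.01}
```

```bash
python3 -m inch '[{"dz":-1.9},{"dx":0.5,"dy":-0.4,"dz":-3.9},{"dx":1.0,"dy":-0.75,"dz":-5.9},{"dx":1.4,"dy":-1.2,"dz":-6.6},{"dx":3.2,"dy":-2.1,"dz":-7.0},{"dx":5.0,"dy":-3.2,"dz":-7.3},{"dx":6.6,"dy":-4.4,"dz":-7.3},{"dx":8.0,"dy":-5.8,"dz":-7.3},{"dx":9.5,"dy":-7.2,"dz":-7.3},{"dx":10.9,"dy":-8.7,"dz":-7.3},{"dx":12.1,"dy":-10.3,"dz":-7.3},{"dx":13.2,"dy":-11.9,"dz":-7.3}]' 85
python3 - <<'E'
from h import *
s=bot.observe(); print(s["joint_pos"].round(2),s["ee_pos"].round(0))
T=[]
for i,(az,r,z) in enumerate(((-6,480,450),(1,470,440),(8,460,430),(15,450,420),(22,450,410),(29,450,400),(35,460,390),(38,460,380))):
    a=np.radians(az); T.append(((r*np.cos(a),r*np.sin(a),z),pose(20,90-8*(i))))
rows(T)
E
```

```text
[-1.29  0.31  1.63  0.    1.2  -0.07] [ 215. -587.  231.]
{"dx":14.37,"dy":-13.80,"dz":-7.29,"rx":0.00,"ry":-0.00,"rz":0.01}
{"dx":14.80,"dy":-15.71,"dz":-6.96,"rx":-0.00,"ry":1.00,"rz":0.01}
{"dx":14.99,"dy":-17.62,"dz":-6.62,"rx":-0.00,"ry":2.00,"rz":0.01}
{"dx":14.94,"dy":-19.50,"dz":-6.29,"rx":-0.00,"ry":3.00,"rz":0.01}
{"dx":14.99,"dy":-21.33,"dz":-5.96,"rx":-0.00,"ry":4.00,"rz":0.01}
{"dx":14.82,"dy":-23.15,"dz":-5.62,"rx":-0.00,"ry":5.00,"rz":0.01}
{"dx":14.82,"dy":-24.78,"dz":-5.29,"rx":-0.00,"ry":6.00,"rz":0.01}
{"dx":14.59,"dy":-25.55,"dz":-4.96,"rx":-0.01,"ry":7.00,"rz":0.01}invalid input at $[0]: expected keys dx, dy, dz, rx, ry, rz
```

```bash
python3 -m inch '[{"dx":0,"dy":0,"dz":-1.9,"rx":0,"ry":0,"rz":0},{"dx":0.5,"dy":-0.4,"dz":-3.9,"rx":0,"ry":0,"rz":0},{"dx":1.0,"dy":-0.75,"dz":-5.9,"rx":0,"ry":0,"rz":0},{"dx":1.4,"dy":-1.2,"dz":-6.6,"rx":0,"ry":0,"rz":0},{"dx":3.2,"dy":-2.1,"dz":-7.0,"rx":0,"ry":0,"rz":0},{"dx":5.0,"dy":-3.2,"dz":-7.3,"rx":0,"ry":0,"rz":0},{"dx":6.6,"dy":-4.4,"dz":-7.3,"rx":0,"ry":0,"rz":0},{"dx":8.0,"dy":-5.8,"dz":-7.3,"rx":0,"ry":0,"rz":0},{"dx":9.5,"dy":-7.2,"dz":-7.3,"rx":0,"ry":0,"rz":0},{"dx":10.9,"dy":-8.7,"dz":-7.3,"rx":0,"ry":0,"rz":0},{"dx":12.1,"dy":-10.3,"dz":-7.3,"rx":0,"ry":0,"rz":0},{"dx":13.2,"dy":-11.9,"dz":-7.3,"rx":0,"ry":0,"rz":0}]' 85
python3 - <<'E'
from h import *
s=bot.observe(); print(s["joint_pos"].round(2),s["ee_pos"].round(0))
T=[]
for i,(az,r,z) in enumerate(((-6,480,450),(1,470,440),(8,460,430),(15,450,420),(22,450,410),(29,450,400),(35,460,390),(38,460,380))):
    a=np.radians(az); T.append(((r*np.cos(a),r*np.sin(a),z),pose(20,90-8*(i))))
rows(T)
E
```

```text
clock: 2.25
ee_pos: [463.7, -113.3, 448.9]
orientation: [[0.939, 0.344, -0.002], [0.344, -0.939, 0.001], [-0.001, -0.001, -1.0]]
wrist_force: [0.7, 0.2, 0.5]
grip_width: 84.9
grip_force: 0.0
[-0.33 -0.11  1.66  0.    1.59  0.89] [ 464. -113.  449.]
{"dx":1.15,"dy":-1.82,"dz":-0.04,"rx":-0.01,"ry":0.01,"rz":0.01}
{"dx":1.59,"dy":-3.73,"dz":0.30,"rx":-0.01,"ry":1.01,"rz":0.01}
{"dx":1.78,"dy":-5.64,"dz":0.64,"rx":-0.01,"ry":2.01,"rz":0.01}
{"dx":1.73,"dy":-7.52,"dz":0.97,"rx":-0.01,"ry":3.01,"rz":0.01}
{"dx":1.78,"dy":-9.36,"dz":1.31,"rx":-0.01,"ry":4.01,"rz":0.01}
{"dx":1.61,"dy":-11.18,"dz":1.64,"rx":-0.01,"ry":5.01,"rz":0.01}
{"dx":1.60,"dy":-12.80,"dz":1.98,"rx":-0.01,"ry":6.01,"rz":0.01}
{"dx":1.38,"dy":-13.57,"dz":2.31,"rx":-0.01,"ry":7.01,"rz":0.01}
```

```bash
python3 -m inch '[{"dx":1.2,"dy":-1.8,"dz":0,"rx":0,"ry":0,"rz":0},{"dx":1.6,"dy":-3.7,"dz":0.3,"rx":0,"ry":1,"rz":0},{"dx":1.8,"dy":-5.6,"dz":0.6,"rx":0,"ry":2,"rz":0},{"dx":1.75,"dy":-7.5,"dz":1.0,"rx":0,"ry":3,"rz":0},{"dx":1.75,"dy":-9.4,"dz":1.3,"rx":0,"ry":4,"rz":0},{"dx":1.6,"dy":-11.2,"dz":1.6,"rx":0,"ry":5,"rz":0},{"dx":1.6,"dy":-12.8,"dz":2.0,"rx":0,"ry":6,"rz":0},{"dx":1.4,"dy":-13.5,"dz":2.3,"rx":0,"ry":7,"rz":0},{"dx":1.4,"dy":-13.5,"dz":2.3,"rx":0,"ry":7.5,"rz":0},{"dx":1.4,"dy":-13.5,"dz":2.3,"rx":0,"ry":7.5,"rz":0}]'
python3 - <<'E'
from h import *
s=bot.observe(); print(s["joint_pos"].round(2),s["ee_pos"].round(0))
R=pose(20,30); g=np.array([463.7,305.5,120.]); z=R[:,2]; tcp=g+13*z
print(tcp)
T=[(tcp-60*np.array([.94,.34,0])+[0,0,120],R),(tcp-60*np.array([.94,.34,0])+[0,0,60],R),(tcp-60*np.array([.94,.34,0]),R),(tcp,R)]
rows(T)
E
```

```text
clock: 3.5
ee_pos: [362.2, 279.3, 377.8]
orientation: [[0.47, 0.347, 0.812], [0.175, -0.938, 0.299], [0.865, 0.002, -0.502]]
wrist_force: [-0.0, -0.5, 0.9]
grip_width: 85.1
grip_force: 0.0
[ 0.85 -0.66  2.47 -0.92  0.54  2.68] [362. 279. 378.]
[474.27936986 309.35057573 113.5       ]
{"dx":-3.23,"dy":0.33,"dz":4.02,"rx":-0.03,"ry":0.01,"rz":0.03}
{"dx":-4.96,"dy":0.33,"dz":5.02,"rx":-0.03,"ry":0.01,"rz":0.03}
{"dx":-6.69,"dy":0.33,"dz":6.02,"rx":-0.03,"ry":0.01,"rz":0.03}
{"dx":-5.69,"dy":0.34,"dz":7.75,"rx":-0.03,"ry":0.01,"rz":0.03}
```

```bash
cat > kin.py <<'E'
from h import *
from scipy.optimize import least_squares
Q=[[-1.28968791,.308934787,1.63508081,0,1.19970617,-.0696887]]
def fk(q,p):
    h,a1,L2,o,L3,d=p; e=lambda ax,t:Ro.from_euler(ax,t).as_matrix()
    A=e('z',q[0]); x=np.array([0,0,h])+A@[a1,0,0]
    A=A@e('y',q[1]); x=x+A@[0,0,L2]
    A=A@e('y',q[2]); x=x+A@[o,0,L3]
    A=A@e('z',SG*q[3])@e('y',q[4])@e('z',SG*q[5])
    return x+A@[0,0,d],A
SG=1
def ik(p,R,P,q0):
    B=fk(np.zeros(6),P)[1]
    f=lambda q:np.r_[(fk(q,P)[0]-p)/100,Ro.from_matrix(fk(q,P)[1].T@R@F.T).as_rotvec()]
    lo=[-3.06,-.79,.05,-1.19,.05,-2.94];hi=[3.06,1.96,2.63,4.34,2.64,2.94]
    r=least_squares(f,np.clip(q0,np.array(lo)+.01,np.array(hi)-.01),bounds=(lo,hi)); return r.x,r.cost
F=np.eye(3)
E
python3 - <<'E'
import kin; from kin import *
np.set_printoptions(precision=3,suppress=True)
s=bot.observe()
obs=[([-1.28968791,.308934787,1.63508081,0,1.19970617,-.0696887],[214.549,-586.212,230.141],[[.939099,.343646,-.00059],[.343646,-.939097,.002046],[.000149,-.002124,-1]]),(s["joint_pos"],s["ee_pos"],s["orientation"])]
obs.append(([-0.33,-0.11,1.66,0,1.59,.89],[463.7,-113.3,448.9],[[0.939,0.344,-0.002],[0.344,-0.939,0.001],[-0.001,-0.001,-1.0]]))
for sg in(1,-1):
    kin.SG=sg; print(sg,[(kin.fk(np.array(q),[0]*6)[1].T@np.array(R)).round(2).tolist() for q,_,R in obs])
for sg in (1,-1):
    kin.SG=sg
    r=least_squares(lambda P:np.concatenate([kin.fk(np.array(q),P)[0]-p for q,p,_ in obs]),[150,0,400,0,400,200]); print(sg,r.x,r.fun)
E
```

```text
1 [[[-0.0, -1.0, 0.0], [1.0, 0.0, 0.0], [-0.0, 0.0, 1.0]], [[0.0, -1.0, 0.0], [1.0, 0.0, 0.0], [0.0, 0.0, 1.0]], [[0.0, -1.0, 0.0], [1.0, 0.0, -0.0], [0.0, 0.0, 1.0]]]
-1 [[[0.14, -0.99, 0.0], [0.99, 0.14, 0.0], [-0.0, 0.0, 1.0]], [[0.42, 0.55, 0.72], [-0.89, 0.42, 0.19], [-0.19, -0.72, 0.66]], [[-0.98, 0.21, 0.0], [-0.21, -0.98, 0.0], [0.0, 0.0, 1.0]]]
1 [238.574  13.55  396.664 -49.036 504.113 238.332] [-42.289 -10.35    9.839  10.834  -4.476 -14.956 -15.872 -40.092   5.117]
-1 [ -70.138   50.146   54.904 -402.119  429.907  -78.636] [-44.23   -3.627  48.348 -28.445  50.086 -73.491 -23.368 -37.525  25.143]
```

```bash
sed -i 's/h,a1,L2,o,L3,d=p/h,a1,L2,o,L3,d,b=p/; s/A@\[a1,0,0\]/A@[a1,b,0]/; s/^F=.*/F=np.array([[0,-1,0],[1,0,0],[0,0,1.]])/' kin.py
python3 - <<'E'
import kin; from kin import *
np.set_printoptions(precision=2,suppress=True)
s=bot.observe()
obs=[([-1.28968791,.308934787,1.63508081,0,1.19970617,-.0696887],[214.549,-586.212,230.141]),(s["joint_pos"],s["ee_pos"]),([-0.33,-0.11,1.66,0,1.59,.89],[463.7,-113.3,448.9])]
r=least_squares(lambda P:np.concatenate([(fk(np.array(q),P)[0]-p) for q,p in obs]+[(P-np.array([180,0,400,0,400,240,0]))*.01]),[180,0,400,0,400,240,0]); P=r.x; print(P,r.fun[:9])
np.save("P.npy",P)
for a,e in ((20,30),(24,35),(30,40),(50,40),(24,45)):
  for fl in (1,-1):
    for nm,c,da in (("hol",[463.7,305.5,120],0),("up",[463.7,305.5,260],0),("hook",[579.5,230,168],-46),("pre",[579.5-60,230-40,205],-46)):
      R=pose(a+da,e)@np.diag([fl,fl,1.]); q,c0=ik(np.array(c)+13*R[:,2],R,P,[.5,.3,1.8,-.5,1,2 if fl>0 else -1]); print(a,e,fl,nm,q,round(c0,4))
E
```

```text
[315.34   4.55 481.9   38.82 522.44 317.4   43.37] [-0.13 -0.03  0.25  0.2  -0.03 -0.35 -0.    0.32  0.08]
20 30 1 hol [ 0.53  0.12  2.32 -1.19  0.05  2.89] 0.0735
20 30 1 up [ 0.57 -0.18  2.37 -1.19  0.14  2.89] 0.0121
20 30 1 hook [ 0.51  0.25  2.   -0.84  0.63  2.94] 0.1141
20 30 1 pre [ 0.5   0.04  2.17 -0.85  0.62  2.94] 0.0984
20 30 -1 hol [ 0.53  0.12  2.32 -1.19  0.05 -0.26] 0.0735
20 30 -1 up [ 0.57 -0.18  2.37 -1.19  0.14 -0.25] 0.0121
20 30 -1 hook [ 0.67  0.38  1.97 -1.19  0.91  0.45] 0.0217
20 30 -1 pre [ 0.68  0.19  2.13 -1.19  0.91  0.44] 0.0178
24 35 1 hol [ 0.53  0.13  2.32 -1.19  0.05  2.84] 0.0428
24 35 1 up [ 0.55 -0.18  2.38 -1.19  0.09  2.84] 0.0016
24 35 1 hook [ 0.5   0.23  2.03 -0.84  0.58  2.94] 0.07
24 35 1 pre [ 0.49  0.03  2.19 -0.86  0.58  2.94] 0.0573
24 35 -1 hol [ 0.53  0.13  2.32 -1.19  0.05 -0.3 ] 0.0428
24 35 -1 up [ 0.55 -0.18  2.38 -1.19  0.09 -0.3 ] 0.0016
24 35 -1 hook [ 0.63  0.33  2.02 -1.19  0.78  0.37] 0.0128
24 35 -1 pre [ 0.64  0.13  2.18 -1.19  0.79  0.35] 0.0092
30 40 1 hol [ 0.53  0.13  2.32 -1.19  0.05  2.77] 0.0225
30 40 1 up [ 0.49 
[... 580 characters left out ...]
  0.21  2.94] 0.0042
50 40 -1 hol [ 0.39  0.13  2.29  1.04  0.25 -2.94] 0.0358
50 40 -1 up [ 0.3  -0.16  2.31  1.02  0.46 -2.94] 0.0023
50 40 -1 hook [ 0.41  0.17  2.18 -1.19  0.23 -0.13] 0.0098
50 40 -1 pre [ 0.38 -0.05  2.34 -1.19  0.22 -0.17] 0.0039
24 45 1 hol [ 0.53  0.14  2.32 -1.19  0.05  2.85] 0.0078
24 45 1 up [ 0.56 -0.17  2.31 -0.43  0.24  2.09] 0.0
24 45 1 hook [ 0.5   0.24  2.   -0.78  0.61  2.94] 0.0245
24 45 1 pre [ 0.5   0.05  2.16 -0.79  0.63  2.94] 0.0178
24 45 -1 hol [ 0.53  0.14  2.32 -1.19  0.05 -0.3 ] 0.0078
24 45 -1 up [ 0.56 -0.17  2.31 -0.43  0.24 -1.06] 0.0
24 45 -1 hook [ 0.6   0.29  2.05 -1.19  0.68  0.34] 0.0
24 45 -1 pre [ 0.6   0.1   2.2  -1.14  0.7   0.27] 0.0
```

```bash
cat > scan.py <<'E'
import kin; from kin import *
np.set_printoptions(precision=2,suppress=True)
P=np.load("P.npy")
lo=np.array([-3.06,-.79,.05,-1.19,.05,-2.94]);hi=np.array([3.06,1.96,2.63,4.34,2.64,2.94])
tg=(("hol",[463.7,305.5,120],0),("up",[463.7,305.5,300],0),("pre",[579.5-50,230-34,208],-46),("hook",[579.5,230,153],-46))
for e in (40,44,48,52):
  for a in (20,30,40,50,60,70,80):
    for fl in (1,-1):
      out=[]
      for nm,c,da in tg:
        R=pose(a+da,e)@np.diag([fl,fl,1.]); best=None
        for j4 in (-.8,.3,1.2,2.):
          q,c0=ik(np.array(c)+13*R[:,2],R,P,[.4,.1,2.1,j4,.6,1.5 if fl>0 else -1.5])
          m=min((q-lo).min(),(hi-q).min())
          if c0<1e-6 and (best is None or m>best[0]): best=(m,q)
        out.append(best)
      if all(o is not None for o in out): print(e,a,fl,"margins",[round(o[0],2) for o in out],*[o[1] for o in out])
E
python3 scan.py
```

```text
40 60 1 margins [np.float64(0.28), np.float64(0.37), np.float64(0.04), np.float64(0.18)] [ 0.17  0.25  2.35  1.72  0.64 -0.84] [ 0.17 -0.16  2.26  1.08  0.73 -0.04] [ 0.3  -0.04  2.39  3.66  0.09 -2.05] [ 0.35  0.21  2.28  3.49  0.23 -1.85]
40 70 1 margins [np.float64(0.35), np.float64(0.43), np.float64(0.14), np.float64(0.2)] [ 0.11  0.29  2.28  1.48  0.76 -0.8 ] [ 0.11 -0.09  2.2   1.07  0.9  -0.19] [ 0.18 -0.04  2.39  1.89  0.19 -0.48] [ 0.24  0.2   2.29  2.57  0.25 -1.13]
40 80 1 margins [np.float64(0.43), np.float64(0.51), np.float64(0.26), np.float64(0.33)] [ 0.08  0.34  2.2   1.3   0.88 -0.78] [ 0.08 -0.01  2.12  1.02  1.06 -0.3 ] [ 0.07 -0.02  2.37  1.58  0.4  -0.37] [ 0.14  0.22  2.27  2.    0.38 -0.76]
44 60 1 margins [np.float64(0.3), np.float64(0.41), np.float64(0.01), np.float64(0.07)] [ 0.2   0.22  2.33  1.58  0.57 -0.68] [ 0.2  -0.16  2.22  0.94  0.73  0.1 ] [ 0.3  -0.05  2.35 -0.79  0.06  2.4 ] [ 0.34  0.19  2.25  3.77  0.12 -2.13]
44 70 1 margins [np.float64(0.37), np.float64(0.47), np.float64(0.12), np.float64(0.1)] [ 0.14  0.26  2.26  1.38  0.7  -0.67] [ 0.14 -0.1 
[... 1068 characters left out ...]
rgins [np.float64(0.36), np.float64(0.49), np.float64(0.21), np.float64(0.09)] [ 0.26  0.19  2.27  1.21  0.48 -0.27] [ 0.26 -0.14  2.14  0.68  0.76  0.37] [ 0.29 -0.04  2.26 -0.12  0.26  1.73] [ 0.34  0.19  2.17 -0.42  0.14  2.06]
52 70 1 margins [np.float64(0.41), np.float64(0.53), np.float64(0.24), np.float64(0.11)] [ 0.21  0.22  2.22  1.11  0.62 -0.36] [ 0.21 -0.09  2.1   0.74  0.89  0.15] [ 0.21 -0.04  2.27  0.46  0.29  0.96] [0.26 0.18 2.17 0.65 0.16 0.81]
52 80 1 margins [np.float64(0.47), np.float64(0.59), np.float64(0.36), np.float64(0.25)] [ 0.18  0.27  2.16  1.02  0.75 -0.44] [ 0.18 -0.03  2.04  0.75  1.02 -0.02] [ 0.13 -0.03  2.25  0.76  0.41  0.47] [0.19 0.19 2.16 0.98 0.3  0.28]
```

Run:
```python
from h import *
a=crop("side",225,80,150,145,3,0); b=crop("top",255,140,110,145,3,0)
cv2.imwrite("pics/st.png",np.hstack([a,b]))
```

```text
(no output)
```

View pics/st.png

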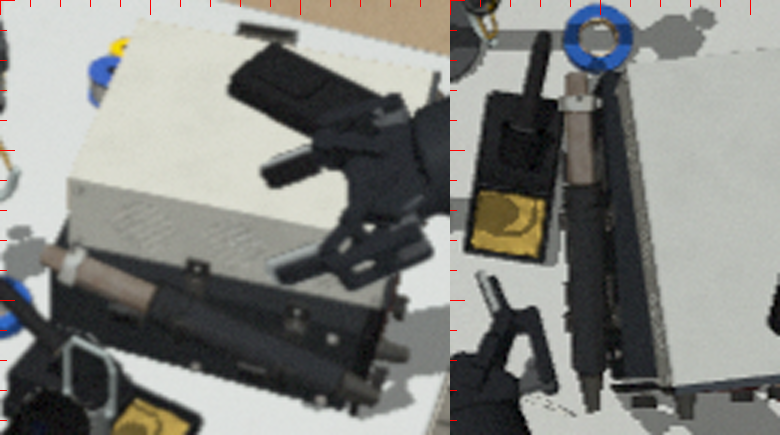

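The crop shows a cream box on a black base, with a wand lying along its left side. I'll triangulate the edges.

Run:
```python
from h import *
np.set_printoptions(precision=0,suppress=True)
print("cream far-left",tri((247.7,139.3),(314.3,162.7)))
print("cream near-left z240",onz("top",(327.7,268.3),240))
print("wand ends",tri((241.7,165.7),(297.3,165)),tri((350,211.7),(302.3,275)))
print("base bottom far-left",onz("side",(242,180),0), "solder stand",tri((225+30/3,80+290/3),(255+92/3,140+35/3)))
```

```text
cream far-left (array([570.,  98., 199.]), np.float64(3.0800404289139878))
cream near-left z240 [289.  77. 240.]
wand ends (array([574., 137., 138.]), np.float64(5.199985426791105)) (array([270., 125.,  76.]), np.float64(2.684550932572513))
base bottom far-left [603.  67.   0.] solder stand (array([600., 166., 122.]), np.float64(40.907181856673986))
```

Run:
```python
import kin; from kin import *
np.set_printoptions(precision=2,suppress=True)
P=np.load("P.npy"); q=bot.observe()["joint_pos"]
print("iron handle",tri((227,175),(285.5,152)))
T=[]
for e,z in ((38,400),(46,415),(54,430),(62,440),(70,450)): T.append(((370,280,z),pose(20,e)))
for i in range(1,8): T.append(((370+7*i,280-3*i,450),pose(20+8.6*i,70)))
R=pose(80,42); h=np.array([.174,.985,0]); g=np.array([463.7,305.5,120]); t=g+14*R[:,2]-15*h
print(t)
U=[((425,265,440),pose(80,62)),((430,270,430),pose(80,54)),((435,280,400),pose(80,46)),(t+[0,0,200],R),(t+[0,0,150],R)]
for p,R in T+U:
    q,c=ik(np.array(p),R,P,q); print(q,round(c,5))
rows(T)
```

```text
iron handle (array([611.14, 167.71, 119.39]), np.float64(18.4302556900552))
[462.9  300.97 110.63]
[ 0.78 -0.63  2.34 -0.57  0.66  2.32] 0.0
[ 0.73 -0.58  2.22 -0.37  0.81  2.11] 0.0
[ 0.69 -0.52  2.1  -0.24  0.97  1.99] 0.0
[ 0.65 -0.44  2.   -0.15  1.12  1.91] 0.0
[ 0.62 -0.36  1.89 -0.09  1.27  1.85] 0.0
[ 0.55 -0.36  1.89 -0.02  1.26  1.63] 0.0
[ 0.49 -0.35  1.89  0.06  1.26  1.41] 0.0
[ 0.43 -0.34  1.88  0.13  1.28  1.19] 0.0
[ 0.38 -0.32  1.86  0.19  1.3   0.98] 0.0
[ 0.33 -0.29  1.84  0.25  1.34  0.78] 0.0
[ 0.29 -0.25  1.81  0.29  1.38  0.59] 0.0
[ 0.26 -0.21  1.78  0.32  1.43  0.41] 0.0
[ 0.18 -0.23  1.85  0.47  1.36  0.3 ] 0.0
[ 0.11 -0.24  1.92  0.62  1.32  0.16] 0.0
[ 0.05 -0.22  2.02  0.79  1.25 -0.  ] 0.0
[ 0.06 -0.05  2.1   0.95  1.09 -0.23] 0.0
[ 0.06  0.02  2.14  1.01  1.03 -0.34] 0.0
{"dx":0.79,"dy":0.06,"dz":-0.16,"rx":-0.02,"ry":-0.97,"rz":0.04}
{"dx":1.22,"dy":0.06,"dz":-0.41,"rx":-0.02,"ry":-1.97,"rz":0.04}
{"dx":1.65,"dy":0.06,"dz":-0.66,"rx":-0.01,"ry":-2.97,"rz":0.04}
{"dx":1.94,"dy":0.06,"dz":-0.83,"rx":-0.01,"ry":-3.97,"rz":0.04}
{"dx":2.23,"dy":0.06,"dz":-1.00,"rx":-0.01,"ry":-4.97,"rz":0.04}
{"dx":2.32,"dy":0.24,"dz":-0.84,"rx":0.70,"ry":-4.96,"rz":-0.80}
{"dx":2.41,"dy":0.41,"dz":-0.68,"rx":1.40,"ry":-4.93,"rz":-1.64}
{"dx":2.50,"dy":0.59,"dz":-0.52,"rx":2.10,"ry":-4.88,"rz":-2.48}
{"dx":2.60,"dy":0.76,"dz":-0.36,"rx":2.80,"ry":-4.81,"rz":-3.33}
{"dx":2.69,"dy":0.94,"dz":-0.20,"rx":3.50,"ry":-4.72,"rz":-4.17}
{"dx":2.78,"dy":1.11,"dz":-0.04,"rx":4.21,"ry":-4.62,"rz":-5.01}
{"dx":2.87,"dy":1.28,"dz":0.12,"rx":4.90,"ry":-4.49,"rz":-5.84}
```

```bash
python3 -m inch '[{"dx":0.8,"dy":0,"dz":-0.2,"rx":0,"ry":-1,"rz":0},{"dx":1.2,"dy":0,"dz":-0.4,"rx":0,"ry":-2,"rz":0},{"dx":1.65,"dy":0,"dz":-0.65,"rx":0,"ry":-3,"rz":0},{"dx":1.95,"dy":0,"dz":-0.85,"rx":0,"ry":-4,"rz":0},{"dx":2.25,"dy":0,"dz":-1.0,"rx":0,"ry":-5,"rz":0},{"dx":2.3,"dy":0.2,"dz":-0.85,"rx":0.7,"ry":-5,"rz":-0.8},{"dx":2.4,"dy":0.4,"dz":-0.7,"rx":1.4,"ry":-4.9,"rz":-1.65},{"dx":2.5,"dy":0.6,"dz":-0.5,"rx":2.1,"ry":-4.9,"rz":-2.5},{"dx":2.6,"dy":0.75,"dz":-0.35,"rx":2.8,"ry":-4.8,"rz":-3.3},{"dx":2.7,"dy":0.95,"dz":-0.2,"rx":3.5,"ry":-4.7,"rz":-4.2},{"dx":2.8,"dy":1.1,"dz":0,"rx":4.2,"ry":-4.6,"rz":-5.0},{"dx":2.9,"dy":1.3,"dz":0.1,"rx":4.9,"ry":-4.5,"rz":-5.85}]'
python3 - <<'E'
import kin; from kin import *
R=pose(80,42); h=np.array([.174,.985,0]); g=np.array([463.7,305.5,120]); t=g+14*R[:,2]-15*h
U=[((425,265,440),pose(80,62)),((430,270,430),pose(80,54)),((435,280,400),pose(80,46)),(t+[0,0,240],R),(t+[0,0,190],R),(t+[0,0,150],R)]
rows(U)
E
```

```text
clock: 5.1
ee_pos: [421.5, 257.9, 455.3]
orientation: [[0.157, 0.986, 0.06], [0.925, -0.168, 0.341], [0.346, 0.002, -0.938]]
wrist_force: [0.1, -0.2, 0.6]
grip_width: 84.9
grip_force: 0.0
{"dx":0.06,"dy":0.07,"dz":0.57,"rx":-0.00,"ry":0.97,"rz":0.05}
{"dx":0.12,"dy":0.21,"dz":0.95,"rx":-0.01,"ry":1.97,"rz":0.04}
{"dx":0.11,"dy":0.32,"dz":2.01,"rx":-0.01,"ry":2.97,"rz":0.04}
{"dx":0.33,"dy":1.11,"dz":3.85,"rx":-0.01,"ry":3.47,"rz":0.04}
{"dx":-0.24,"dy":1.11,"dz":5.41,"rx":-0.01,"ry":3.47,"rz":0.04}
{"dx":-0.71,"dy":1.11,"dz":6.66,"rx":-0.01,"ry":3.47,"rz":0.04}
```

```bash
python3 -m inch '[{"dx":0.05,"dy":0.05,"dz":0.6,"rx":0,"ry":1,"rz":0},{"dx":0.1,"dy":0.2,"dz":0.95,"rx":0,"ry":2,"rz":0},{"dx":0.1,"dy":0.35,"dz":2.0,"rx":0,"ry":3,"rz":0.05},{"dx":0.3,"dy":1.1,"dz":3.8,"rx":0,"ry":3.5,"rz":0.05},{"dx":-0.25,"dy":1.1,"dz":5.4,"rx":0,"ry":3.5,"rz":0.05},{"dx":-0.7,"dy":1.1,"dz":6.6,"rx":0,"ry":3.5,"rz":0.05},{"dx":-0.7,"dy":1.1,"dz":6.6,"rx":0,"ry":3.5,"rz":0.05}]'
python3 - <<'E'
import kin; from kin import *
R=pose(80,42); h=np.array([.174,.985,0]); g=np.array([463.7,305.5,120]); t=g+14*R[:,2]-15*h
rows([(t+[0,0,100],R),(t+[0,0,50],R),(t+[0,0,0],R),(g+14*R[:,2],R)])
a=crop("side",190,100,125,150,4,0); b=crop("top",210,140,75,150,4,0)
cv2.imwrite("pics/pg.png",np.hstack([a,b]))
E
```

```text
clock: 5.98
ee_pos: [460.8, 299.7, 258.9]
orientation: [[0.126, 0.984, 0.128], [0.656, -0.179, 0.733], [0.744, -0.008, -0.668]]
wrist_force: [0.3, 0.3, 0.5]
grip_width: 85.3
grip_force: 0.0
{"dx":-1.16,"dy":0.08,"dz":1.11,"rx":-0.01,"ry":-0.01,"rz":-0.07}
{"dx":-2.40,"dy":0.09,"dz":2.23,"rx":-0.01,"ry":-0.01,"rz":-0.07}
{"dx":-3.64,"dy":0.10,"dz":3.34,"rx":-0.01,"ry":-0.01,"rz":-0.07}
{"dx":-3.31,"dy":0.10,"dz":3.71,"rx":-0.01,"ry":-0.01,"rz":-0.07}
```

View pics/pg.png

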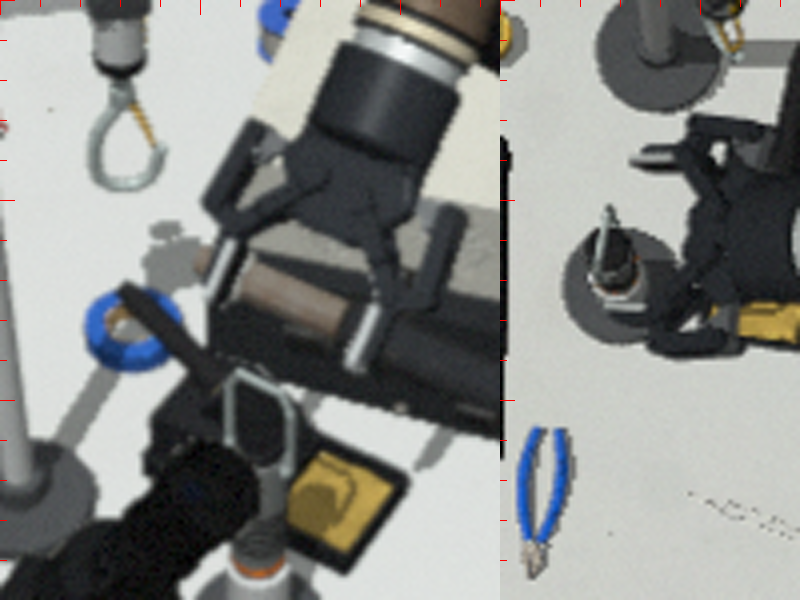

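The gripper is open around the bail axis and above it: side-view fingertips at crop (220,295) and (360,345). Its body tapers, and the way down is clear, so I'll descend in two stages and watch the force.

```bash
python3 -m inch '[{"dx":-0.6,"dy":0.1,"dz":0.55,"rx":0,"ry":0,"rz":-0.05},{"dx":-1.2,"dy":0.1,"dz":1.1,"rx":0,"ry":0,"rz":-0.05},{"dx":-1.8,"dy":0.1,"dz":1.65,"rx":0,"ry":0,"rz":-0.05},{"dx":-2.4,"dy":0.1,"dz":2.2,"rx":0,"ry":0,"rz":-0.05},{"dx":-3.0,"dy":0.1,"dz":2.8,"rx":0,"ry":0,"rz":-0.05},{"dx":-3.6,"dy":0.1,"dz":3.35,"rx":0,"ry":0,"rz":-0.05},{"dx":-3.6,"dy":0.1,"dz":3.35,"rx":0,"ry":0,"rz":-0.05}]'
python3 - <<'E'
import kin; from kin import *
R=pose(80,42); h=np.array([.174,.985,0]); g=np.array([463.7,305.5,120]); t=g+14*R[:,2]
rows([(t-8*h,R),(t,R)])
E
```

```text
clock: 6.95
ee_pos: [467.0, 302.8, 115.6]
orientation: [[0.113, 0.985, 0.134], [0.656, -0.175, 0.734], [0.746, 0.005, -0.666]]
wrist_force: [-1.0, -0.3, 0.0]
grip_width: 85.3
grip_force: 0.0
{"dx":-0.03,"dy":-0.13,"dz":0.22,"rx":0.03,"ry":-0.03,"rz":0.02}
{"dx":0.15,"dy":-0.13,"dz":0.42,"rx":0.03,"ry":-0.03,"rz":0.02}
```

```bash
python3 -m inch '[{"dx":0,"dy":-0.1,"dz":0.2,"rx":0,"ry":0,"rz":0},{"dx":0.15,"dy":-0.1,"dz":0.4,"rx":0,"ry":0,"rz":0},{"dx":0.15,"dy":-0.1,"dz":0.4,"rx":0,"ry":0,"rz":0},{"dx":0.15,"dy":-0.1,"dz":0.4,"rx":0,"ry":0,"rz":0}]'
python3 -m inch '[{"dx":0,"dy":0,"dz":0,"rx":0,"ry":0,"rz":0},{"dx":0,"dy":0,"dz":0,"rx":0,"ry":0,"rz":0},{"dx":0,"dy":0,"dz":0,"rx":0,"ry":0,"rz":0},{"dx":0,"dy":0,"dz":0,"rx":0,"ry":0,"rz":0}]' 46 20
python3 - <<'E'
from h import *
for i in range(3): bot.capture("top"); print(bot.observe()["ee_pos"].round(1),bot.observe()["wrist_force"].round(1))
E
```

```text
clock: 7.45
ee_pos: [465.0, 315.2, 110.5]
orientation: [[0.112, 0.985, 0.133], [0.657, -0.174, 0.733], [0.745, 0.005, -0.667]]
wrist_force: [-0.3, 0.8, 0.4]
grip_width: 85.3
grip_force: 0.0
clock: 7.95
ee_pos: [464.8, 314.9, 109.9]
orientation: [[0.114, 0.985, 0.132], [0.657, -0.174, 0.733], [0.745, 0.004, -0.667]]
wrist_force: [0.1, 0.3, -0.3]
grip_width: 45.8
grip_force: 0.0
[464.8 314.9 109.9] [-0.6 -0.7  0.2]
[464.8 314.9 109.9] [ 0.6  0.5 -1.2]
[464.8 314.9 109.9] [ 0.3 -0.6  1.3]
```

```bash
python3 -m inch '[{"dx":0,"dy":0,"dz":0,"rx":0,"ry":0,"rz":0},{"dx":0,"dy":0,"dz":0,"rx":0,"ry":0,"rz":0},{"dx":0,"dy":0,"dz":0,"rx":0,"ry":0,"rz":0},{"dx":0,"dy":0,"dz":0,"rx":0,"ry":0,"rz":0}]' 25 60
```

```text
clock: 8.6
ee_pos: [465.4, 314.9, 110.3]
orientation: [[0.113, 0.985, 0.134], [0.657, -0.175, 0.733], [0.745, 0.005, -0.667]]
wrist_force: [1.0, -2.4, 3.4]
grip_width: 33.1
grip_force: 59.2
```

```bash
python3 -m inch '[{"dx":0.25,"dy":0,"dz":-0.22,"rx":0,"ry":0,"rz":0},{"dx":0.75,"dy":0,"dz":-0.67,"rx":0,"ry":0,"rz":0},{"dx":1.25,"dy":0,"dz":-1.12,"rx":0,"ry":0,"rz":0},{"dx":1.75,"dy":0,"dz":-1.57,"rx":0,"ry":0,"rz":0},{"dx":2.25,"dy":0,"dz":-2.02,"rx":0,"ry":0,"rz":0},{"dx":2.75,"dy":0,"dz":-2.46,"rx":0,"ry":0,"rz":0},{"dx":3.25,"dy":0,"dz":-2.91,"rx":0,"ry":0,"rz":0},{"dx":3.75,"dy":0,"dz":-3.36,"rx":0,"ry":0,"rz":0},{"dx":3.75,"dy":0,"dz":-3.36,"rx":0,"ry":0,"rz":0}]'
python3 - <<'E'
from h import *
a=crop("side",190,60,125,150,4,0); b=crop("top",210,130,75,150,4,0)
cv2.imwrite("pics/lift.png",np.hstack([a,b]))
E
```

```text
clock: 9.72
ee_pos: [463.9, 315.0, 261.7]
orientation: [[0.111, 0.985, 0.133], [0.658, -0.173, 0.733], [0.745, 0.006, -0.667]]
wrist_force: [-0.1, 0.7, -4.1]
grip_width: 33.5
grip_force: 60.2
```

View pics/lift.png

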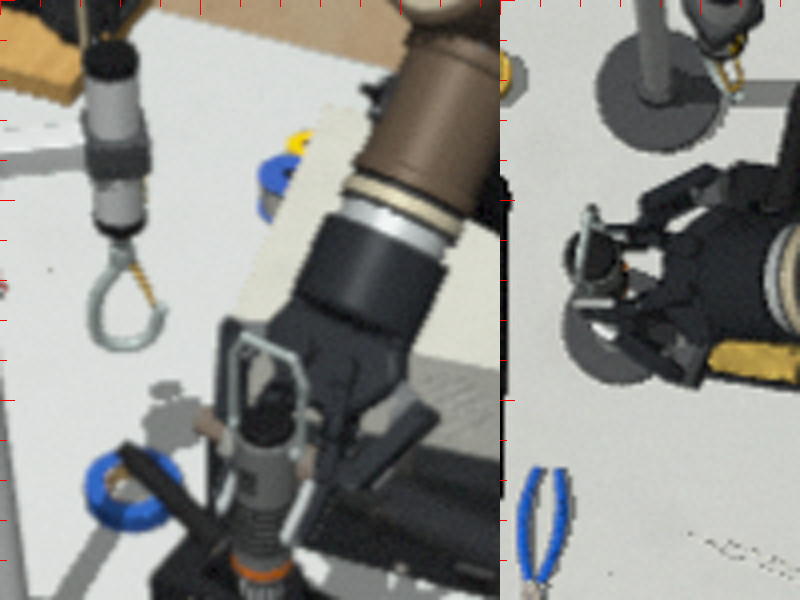

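The driver is lifted and upright. Side view: bail bar ends at crop (243,335) and (298,358). Top view: bail from crop (590,210) to (580,300).

Run:
```python
from h import *
np.set_printoptions(precision=1,suppress=True)
A,B=(250.75,143.75),(263.8,149.3)
a,b=onz("side",A,394),onz("side",B,394); print(a,b,(a+b)/2,np.linalg.norm(a-b),proj("top",[a,b]))
d=a-b; print("az of x",np.degrees(np.arctan2(d[0],-d[1])))
R=bot.observe()["orientation"]; print("tool az",np.degrees(np.arctan2(R[1,2],R[0,2])))
# leg bottoms (cap z 170+..) side
a,b=onz("side",(190+225/4,60+505/4),394-48),onz("side",(190+303/4,60+430/4),394-48);print(a,b)
# fine: bright wire mask in side crop
im=bot.capture("side")[138:172,244:272].astype(int).sum(2)//3
for r in im: print(' '.join(f"{v:3d}" for v in r))
```

```text
[474.9 304.2 394. ] [444.7 308.8 394. ] [459.8 306.5 394. ] 30.593776491983043 [[232.4 182.7]
 [230.2 196.2]]
az of x 81.2830977736863
tool az 79.89431203489733
[454.9 374.  346. ] [438.7 310.1 346. ]
221 220 215 215 210 207 210 211 214 210 214 214 213 213 206 164 103  63  54  56  56  56  51  44  42  32  28  21
220 215 183 160 162 174 187 195 204 208 209 212 213 204 160 100  63  52  53  55  54  54  53  55  50  48  34  27
218 185 126  95  97 114 138 152 165 169 179 195 200 165 101  64  56  53  56  55  53  54  58  55  51  56  51  47
201 140  78  57  60  65  89 116 125 133 136 145 141 103  63  55  50  51  52  50  55  53  57  59  52  57  58  51
190 125  65  50  47  48  65  99 116 117 118 119 105  72  58  51  56  53  56  56  54  54  54  55  55  54  53  59
176 109  64  51  51  48  63 105 122 121 118 115  94  64  52  54  55  56  53  55  56  55  57  54  54  56  55  58
173 105  56  51  51  58 101 158 159 139 126 116  91  58  52  51  54  55  56  56  53  53  47  50  56  53  54  54
171 103  56  52  59  69 111 151 168 170 172 141  97  66  51  51  55  56  50  55  52  56  51  48  49  53  51  57
161
[... 2208 characters left out ...]
 111 108  93  94  93  60  34
105  88  75 124 144 111  60  29  33  32  31  31  28  27  29  26  31  28  33  38  84 114 114  80  62  53  42  35
116 112 101 122 127  90  44  31  29  32  31  30  33  36  32  29  31  35  36  39  82 109 126  98  56  52  39  27
112 125 138 135 110  82  54  30  28  33  33  36  30  31  24  36  27  34  32  42 102 119 130  96  59  81  68  34
100 120 145 147 115 100  78  31  27  35  42  44  41  44  43  34  33  32  28  54 102 117 101  72  53  67  49  32
 81 122 145 148 134 117  88  57  32  24  32  39  35  38  35  30  25  32  51  96 118 115  85  59  51  52  40  34
 89 129 142 147 140 109 101  94  63  40  34  29  29  32  26  31  30  63  83 116 125 114 109  96  76  63  47  45
```

```bash
cat > plan.py <<'E'
import kin; from kin import *
np.set_printoptions(precision=1,suppress=True)
P=np.load("P.npy"); s=bot.observe(); q=s["joint_pos"]; R0,p0=s["orientation"],s["ee_pos"]
h=np.array([np.cos(np.radians(34)),np.sin(np.radians(34)),0])
def go(B0,Bs,yaws):
    T=[]; global q
    for B,y in zip(Bs,yaws):
        Z=Ro.from_euler('z',y,degrees=True).as_matrix(); p=B+Z@(p0-B0); R=Z@R0; T.append((p,R)); q,c=ik(p,R,P,q); print(q.round(2),round(c,5))
    rows(T)
E
python3 - <<'E'
from plan import *
m=onz("side",(257,147),394.6); print("bar mid",m, "rel",m-p0,"expected",np.array([463.7,305.5,243])-[465,314.9,110.3])
B0=(m+np.array([462.3,305.4,394.5]))/2; B0[2]=394.5
seat=np.array([579.5,230,291.5]); E=seat-70*h+[0,0,112]
f=np.linspace(0,1,8)[1:]
go(B0,[B0+(E-B0)*x for x in f],[-46.7*x for x in f])
E
```

```text
bar mid [459.5 308.6 394.6] rel [ -3.3  -6.2 135.3] expected [ -1.3  -9.4 132.7]
[ 0.1 -0.   2.2  1.   0.9 -0.3] 0.0
[ 0.1 -0.1  2.2  1.1  0.9 -0.2] 0.0
[ 0.  -0.1  2.2  1.1  0.8 -0.2] 0.0
[ 0.  -0.1  2.3  1.1  0.7 -0.1] 0.0
[ 0.  -0.1  2.3  1.1  0.6  0. ] 0.0
[ 0.1 -0.2  2.3  1.1  0.5  0.1] 0.0
[ 0.1 -0.2  2.3  1.   0.5  0.2] 0.0
{"dx":-0.30,"dy":0.41,"dz":-0.40,"rx":-0.62,"ry":-0.00,"rz":0.56}
{"dx":-0.61,"dy":0.82,"dz":-0.80,"rx":-1.24,"ry":-0.00,"rz":1.11}
{"dx":-0.91,"dy":1.23,"dz":-1.20,"rx":-1.86,"ry":-0.00,"rz":1.67}
{"dx":-1.22,"dy":1.64,"dz":-1.61,"rx":-2.48,"ry":-0.01,"rz":2.23}
{"dx":-1.53,"dy":2.04,"dz":-2.02,"rx":-3.10,"ry":-0.01,"rz":2.79}
{"dx":-1.84,"dy":2.45,"dz":-2.43,"rx":-3.72,"ry":-0.01,"rz":3.34}
{"dx":-2.16,"dy":2.85,"dz":-2.84,"rx":-4.34,"ry":-0.01,"rz":3.90}
```

```bash
python3 -m inch '[{"dx":-0.3,"dy":0.4,"dz":-0.4,"rx":-0.6,"ry":0,"rz":0.55},{"dx":-0.6,"dy":0.8,"dz":-0.8,"rx":-1.25,"ry":0,"rz":1.1},{"dx":-0.9,"dy":1.25,"dz":-1.2,"rx":-1.85,"ry":0,"rz":1.65},{"dx":-1.2,"dy":1.65,"dz":-1.6,"rx":-2.5,"ry":0,"rz":2.25},{"dx":-1.55,"dy":2.05,"dz":-2.0,"rx":-3.1,"ry":0,"rz":2.8},{"dx":-1.85,"dy":2.45,"dz":-2.45,"rx":-3.7,"ry":0,"rz":3.35},{"dx":-2.15,"dy":2.85,"dz":-2.85,"rx":-4.35,"ry":0,"rz":3.9},{"dx":-2.15,"dy":2.85,"dz":-2.85,"rx":-4.35,"ry":0,"rz":3.9},{"dx":-2.15,"dy":2.85,"dz":-2.85,"rx":-4.35,"ry":0,"rz":3.9}]'
python3 - <<'E'
from h import *
a=crop("side",195,60,65,100,6,0); b=crop("top",230,110,60,100,6,0)
cv2.imwrite("pics/pre.png",np.hstack([a,b]))
E
```

```text
clock: 11.0
ee_pos: [528.7, 195.5, 269.0]
orientation: [[0.557, 0.55, 0.623], [0.367, -0.835, 0.41], [0.745, 0.0, -0.667]]
wrist_force: [0.4, 0.2, -2.5]
grip_width: 33.3
grip_force: 60.4
```

View pics/pre.png

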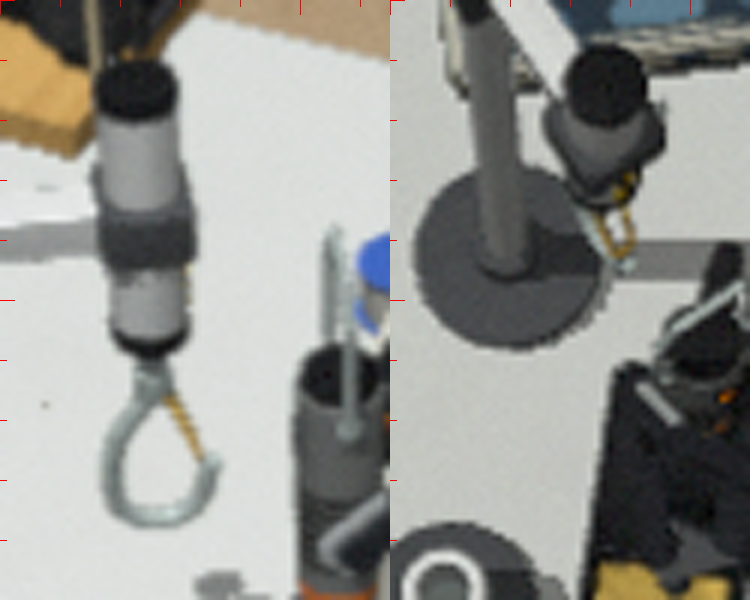

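Side view: the bail is almost end-on, with its bar from (250.8,98.3) to (252.8,103.7). Top view: the wire runs from about (288.7,158) to (276.3,164.7), and the hook tip is at about (269,153.5).

Run:
```python
from plan import *
z0=403.5-1.3+0.
for nm,rel in (("A",[-3.3,-6.2,133]),("B",[-1.3,-9.4,133])):
    Z=Ro.from_euler('z',-46.7,degrees=True).as_matrix(); B=p0+Z@rel
    for az in (30,34,38):
        y=np.array([-np.sin(np.radians(az)),np.cos(np.radians(az)),0]); print(nm,B,az,proj("side",[B+14*y,B-14*y,B+21*y-[0,0,30],B-21*y-[0,0,30]]).ravel(),proj("top",[B+14*y,B-14*y]).ravel())
print("tri",tri((251.8,100.7),(282.7,161.4)))
def bright(n,x,y,w,h):
    im=bot.capture(n)[y:y+h,x:x+w].astype(int).sum(2)//3
    print(n,x,y)
    for r in im: print(' '.join(f"{v:3d}" for v in r))
bright("side",247,95,12,40); bright("top",272,150,26,22)
```

```text
A [522.5 193.4 402.5] 30 [251.3 106.7 249.8  98.6 251.7 119.8 249.4 107.6] [276.8 163.7 287.7 157.4]
A [522.5 193.4 402.5] 34 [251.8 106.7 249.3  98.6 252.4 119.7 248.7 107.6] [277.1 164.  287.5 157.1]
A [522.5 193.4 402.5] 38 [252.2 106.6 248.9  98.7 253.  119.6 248.1 107.7] [277.4 164.4 287.2 156.7]
B [521.6 189.7 402.5] 30 [252.4 105.8 250.8  97.8 252.8 118.9 250.4 106.7] [278.5 164.1 289.4 157.8]
B [521.6 189.7 402.5] 34 [252.9 105.8 250.4  97.8 253.4 118.8 249.8 106.8] [278.7 164.4 289.2 157.5]
B [521.6 189.7 402.5] 38 [253.3 105.7 249.9  97.9 254.1 118.7 249.1 106.9] [279.  164.8 288.9 157.1]
tri (array([519.4, 192.9, 408.1]), np.float64(0.6726759039469653))
side 247 95
220 219 220 220 222 221 220 219 219 220 219 221
221 219 217 218 219 219 221 220 220 221 219 220
220 217 196 198 211 219 220 219 219 220 221 221
220 215 189 180 188 211 220 220 219 217 217 213
219 200 175 175 183 206 220 221 217 213 188 155
219 196 146 160 183 209 221 218 186 152 136 126
218 181 116 145 174 206 216 202 160 126 119 120
217 178 123 141 171 175 201 180 139 121 125 123
219 184 142 141 173 180 204 174
[... 3104 characters left out ...]
  31  29  26  26  28  29  23  26  28  26  47  67 163 190 124  93  99 107 106
195 195 153 127 107  63  27  27  33  29  29  25  29  26  30  25  33  24  23  49 162 128  95 101 104 101
192 189 140 114  76  42  29  26  30  27  23  18  25  32  30  25  11  38  27  18  47  91  89  96  96 102
192 173 130  86  35  35  35  25  24  31  29  35  29  27  29  26  33  60  58  35  23  49  80  95  96 100
190 172 100  67  44  31  27  27  29  29  29  25  25  17  18  19  49  59  71  57  34  19  50  82  83  94
134 126  84  65  73  43  18  17  18  20  17  21  20  23  11  33  52  36  64  77  59  30  16  13  19  25
 39  67  68  67  63  45  23  18  16  21  23  21  14  22  33  61  43  12  28  79  41  14  18  19  20  23
```

Run:
```python
from plan import *
B0=np.array([522.2,192.2,p0[2]+132.8]); print(B0)
S=np.array([579.5,230,291.5])
go(B0,[S-60*h+[0,0,85],S-50*h+[0,0,60],S-42*h+[0,0,33],S-30*h+[0,0,33],S-15*h+[0,0,33],S+[0,0,33],S+[0,0,5],S+[0,0,-15]],[0]*8)
```

```text
[522.2 192.2 402.7]
[ 0.1 -0.1  2.3  1.2  0.4  0.1] 0.0
[ 0.1 -0.1  2.3  1.3  0.4 -0.1] 0.0
[ 0.1  0.   2.3  1.5  0.3 -0.3] 0.0
[ 0.1  0.   2.3  1.6  0.3 -0.3] 0.0
[ 0.1  0.1  2.3  1.6  0.3 -0.3] 0.0
[ 0.1  0.1  2.2  1.6  0.3 -0.3] 0.0
[ 0.1  0.2  2.2  1.8  0.3 -0.5] 0.0
[ 0.1  0.2  2.3  1.9  0.3 -0.7] 0.0
{"dx":-0.46,"dy":0.02,"dz":0.80,"rx":0.00,"ry":0.00,"rz":0.00}
{"dx":-0.86,"dy":0.01,"dz":1.60,"rx":0.00,"ry":0.00,"rz":0.00}
{"dx":-1.36,"dy":0.01,"dz":2.40,"rx":0.00,"ry":0.00,"rz":0.00}
{"dx":-1.09,"dy":0.00,"dz":2.70,"rx":0.00,"ry":0.00,"rz":0.00}
{"dx":-0.76,"dy":-0.00,"dz":3.07,"rx":0.00,"ry":0.00,"rz":0.00}
{"dx":-0.42,"dy":-0.01,"dz":3.44,"rx":0.00,"ry":0.00,"rz":0.00}
{"dx":-1.12,"dy":-0.01,"dz":4.06,"rx":0.00,"ry":0.00,"rz":0.00}
{"dx":-1.62,"dy":-0.01,"dz":4.51,"rx":0.00,"ry":0.00,"rz":0.00}
```

```bash
python3 -m inch '[{"dx":-0.25,"dy":0,"dz":0.4,"rx":0,"ry":0,"rz":0},{"dx":-0.45,"dy":0,"dz":0.8,"rx":0,"ry":0,"rz":0},{"dx":-0.65,"dy":0,"dz":1.2,"rx":0,"ry":0,"rz":0},{"dx":-0.85,"dy":0,"dz":1.6,"rx":0,"ry":0,"rz":0},{"dx":-1.1,"dy":0,"dz":2.0,"rx":0,"ry":0,"rz":0},{"dx":-1.35,"dy":0,"dz":2.4,"rx":0,"ry":0,"rz":0},{"dx":-1.35,"dy":0,"dz":2.4,"rx":0,"ry":0,"rz":0},{"dx":-1.35,"dy":0,"dz":2.4,"rx":0,"ry":0,"rz":0}]'
python3 - <<'E'
from plan import *
B=p0+np.array([522.2-528.7,192.2-195.5,132.8]); d=B-[579.5,230,291.5]; print("bar rel seat along,lat,z",d@h,d@np.cross([0,0,1],h),d[2])
a=crop("side",205,100,60,80,7,0); b=crop("top",255,125,50,60,7,0); c=np.zeros((560,770,3),np.uint8); c[:,:420]=a; c[:420,420:]=b
cv2.imwrite("pics/in.png",c)
E
```

```text
clock: 12.2
ee_pos: [552.6, 209.5, 192.6]
orientation: [[0.555, 0.548, 0.626], [0.366, -0.837, 0.408], [0.747, 0.003, -0.665]]
wrist_force: [0.7, -1.2, -2.6]
grip_width: 33.1
grip_force: 60.4
bar rel seat along,lat,z -40.971365145310585 -1.0987403486744078 33.899532158454576
```

View pics/in.png

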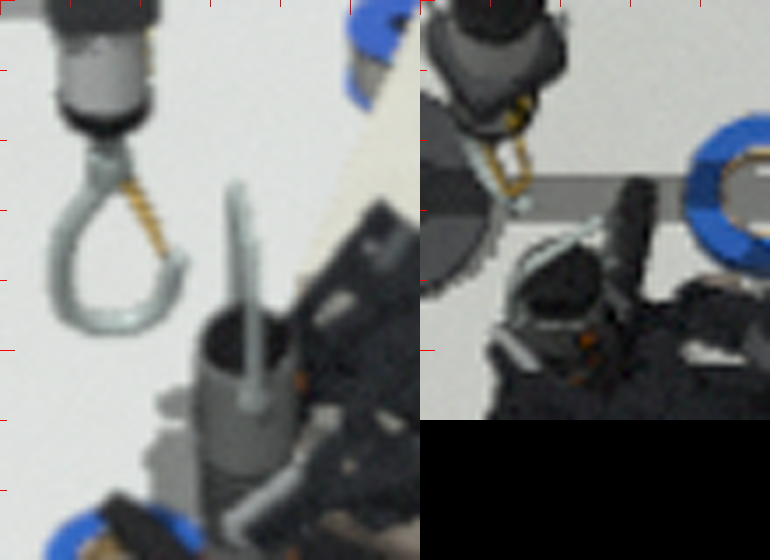

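Side view: the bar's mid-point is at about (239.3,129) and the hook tip at (230,137). Top view: the bar's mid-point is at about (275.7,160) and the hook tip at (269,154).

Run:
```python
from plan import *
B=p0+np.array([-6.5,-3.3,132.8]); l=np.cross([0,0,1],h)
print("bar",B,proj("side",[B-14*l,B,B+14*l]).ravel(),proj("top",[B-14*l,B,B+14*l]).ravel(),tri((239.3,129),(275.7,160.1)))
S=np.array([579.5,230,291.5]); print("tip",S-20*h+[0,0,23.5],proj("side",[S-20*h+[0,0,23.5],S-[0,0,10.5],S+[0,0,80]]).ravel(),proj("top",[S-20*h+[0,0,23.5]]),tri((230,137),(269,154)))
```

```text
bar [546.3 206.2 325.9] [237.6 126.4 238.7 130.4 239.8 134.4] [280.1 155.7 275.3 158.9 270.5 162.1] (array([543.6, 205.6, 330. ]), np.float64(2.560818878834027))
tip [562.9 218.8 315. ] [229.9 135.5 221.9 147.5 220.1 117.2] [[269.8 153.5]] (array([562.1, 220.8, 312.4]), np.float64(0.4585615584903149))
```

Run:
```python
from plan import *
B0=p0+np.array([-6.5,-3.3,132.8]); S=np.array([579.5,230,291.5])
go(B0,[S-30*h+[0,0,32],S-15*h+[0,0,32],S+[0,0,32],S+1*h+[0,0,32],S+1*h+[0,0,8]],[0]*5)
```

```text
[ 0.1  0.   2.3  1.6  0.3 -0.3] 0.0
[ 0.1  0.1  2.3  1.6  0.3 -0.3] 0.0
[ 0.1  0.1  2.2  1.6  0.3 -0.3] 0.0
[ 0.1  0.1  2.2  1.6  0.3 -0.3] 0.0
[ 0.1  0.1  2.2  1.8  0.3 -0.5] 0.0
{"dx":0.18,"dy":-0.04,"dz":0.32,"rx":0.00,"ry":0.00,"rz":0.00}
{"dx":0.51,"dy":-0.05,"dz":0.70,"rx":0.00,"ry":0.00,"rz":0.00}
{"dx":0.84,"dy":-0.06,"dz":1.07,"rx":0.00,"ry":0.00,"rz":0.00}
{"dx":0.87,"dy":-0.06,"dz":1.10,"rx":0.00,"ry":0.00,"rz":0.00}
{"dx":0.27,"dy":-0.06,"dz":1.63,"rx":0.00,"ry":0.00,"rz":0.00}
```

```bash
python3 -m inch '[{"dx":0.1,"dy":-0.05,"dz":0.2,"rx":0,"ry":0,"rz":0},{"dx":0.2,"dy":-0.05,"dz":0.3,"rx":0,"ry":0,"rz":0},{"dx":0.35,"dy":-0.05,"dz":0.5,"rx":0,"ry":0,"rz":0},{"dx":0.5,"dy":-0.05,"dz":0.7,"rx":0,"ry":0,"rz":0},{"dx":0.65,"dy":-0.05,"dz":0.9,"rx":0,"ry":0,"rz":0},{"dx":0.85,"dy":-0.05,"dz":1.1,"rx":0,"ry":0,"rz":0},{"dx":0.85,"dy":-0.05,"dz":1.1,"rx":0,"ry":0,"rz":0},{"dx":0.85,"dy":-0.05,"dz":1.1,"rx":0,"ry":0,"rz":0}]'
python3 - <<'E'
from plan import *
B=p0+np.array([-6.5,-3.3,132.8]); S=np.array([579.5,230,291.5]); d=B-S; print("along,lat,z",d@h,d@np.cross([0,0,1],h),d[2])
go(B,[S+1*h+[0,0,z] for z in (20,8,0,-15)],[0]*4)
a=crop("side",205,100,60,80,7,0); b=crop("top",255,125,50,60,7,0); c=np.zeros((560,770,3),np.uint8); c[:,:420]=a; c[:420,420:]=b
cv2.imwrite("pics/in2.png",c)
E
```

```text
clock: 13.3
ee_pos: [586.2, 233.6, 189.2]
orientation: [[0.556, 0.548, 0.626], [0.366, -0.837, 0.408], [0.747, 0.002, -0.665]]
wrist_force: [-0.6, -1.6, -2.8]
grip_width: 33.5
grip_force: 60.6
along,lat,z 0.3351558587107982 0.10550783236129495 30.481071766914738
[ 0.1  0.1  2.2  1.7  0.3 -0.4] 0.0
[ 0.1  0.1  2.2  1.8  0.3 -0.5] 0.0
[ 0.1  0.2  2.3  1.8  0.3 -0.6] 0.0
[ 0.1  0.2  2.3  1.9  0.3 -0.7] 0.0
{"dx":-0.25,"dy":0.00,"dz":0.25,"rx":0.00,"ry":0.00,"rz":0.00}
{"dx":-0.54,"dy":0.00,"dz":0.51,"rx":0.00,"ry":0.00,"rz":0.00}
{"dx":-0.74,"dy":0.00,"dz":0.69,"rx":0.00,"ry":0.00,"rz":0.00}
{"dx":-1.12,"dy":0.00,"dz":1.02,"rx":0.00,"ry":0.00,"rz":0.00}
```

View pics/in2.png

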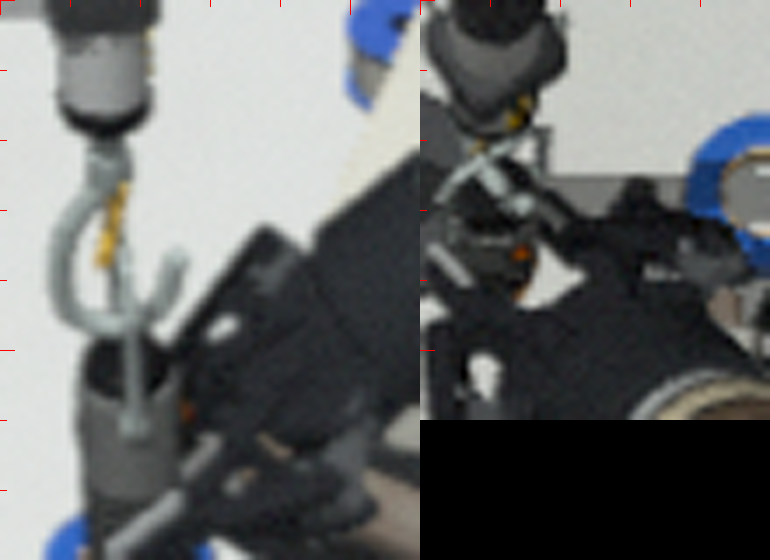

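The gate is swung inward (crop (110,230)), the bar is inside the hook, and the tip at (178,265) is clear. That was my eleventh picture, one over the limit of ten, so I'm going by numbers from here. Now lowering.

```bash
python3 -m inch '[{"dx":-0.12,"dy":0,"dz":0.12,"rx":0,"ry":0,"rz":0},{"dx":-0.25,"dy":0,"dz":0.25,"rx":0,"ry":0,"rz":0},{"dx":-0.4,"dy":0,"dz":0.38,"rx":0,"ry":0,"rz":0},{"dx":-0.54,"dy":0,"dz":0.51,"rx":0,"ry":0,"rz":0},{"dx":-0.64,"dy":0,"dz":0.6,"rx":0,"ry":0,"rz":0},{"dx":-0.64,"dy":0,"dz":0.6,"rx":0,"ry":0,"rz":0},{"dx":-0.64,"dy":0,"dz":0.6,"rx":0,"ry":0,"rz":0}]'
cat > chk.py <<'E'
from plan import *
B=p0+np.array([-6.5,-3.3,132.8]); S=np.array([579.5,230,291.5]); d=B-S; print("along,lat,z",d@h,d@np.cross([0,0,1],h),d[2])
F=[]; I=[]
for i in range(4): I.append(bot.capture("side").astype(float)); F.append(bot.observe()["wrist_force"])
print("F",np.mean(F,0),"clock",bot.observe()["clock"])
im=np.mean(I,0)[100:160,205:245].astype(np.int16)
m=(im[...,0]>120)&(im[...,0]-im[...,2]>50); p=np.argwhere(m)
print("brass n",len(p), "rows",(p[:,0].min()+100,p[:,0].max()+100) if len(p) else 0,"centroid",p.mean(0)[::-1]+[205,100] if len(p) else 0)
for r in range(112,158): print(r,''.join('B' if m[r-100,c] else ('#' if im[r-100,c].mean()<75 else ('o' if im[r-100,c].mean()<190 else '.')) for c in range(0,40)))
E
python3 chk.py
```

```text
clock: 14.28
ee_pos: [587.1, 234.0, 163.3]
orientation: [[0.555, 0.548, 0.626], [0.366, -0.837, 0.408], [0.747, 0.002, -0.665]]
wrist_force: [0.7, 0.6, -3.3]
grip_width: 33.3
grip_force: 60.3
along,lat,z 1.2436442646655426 -0.039474595135213675 4.608498137976483
F [-0.4  0.2 -3.2] clock 14.475
brass n 15 rows (np.int64(126), np.int64(134)) centroid [225.1 129.8]
112 ........oooooooooooooo..................
113 ........oooooooooooooo..................
114 ........oooooooooooooo..................
115 ........o#ooooooooo##o..................
116 ........oo###oooo####o..................
117 .........o##########oo..................
118 .........oo########oo...................
119 ...........oo####oo.....................
120 ............oo##ooo.....................
121 ............ooooooo.....................
122 ............ooooooo.....................
123 ............ooooooo.....................
124 ............oooooooo....................
125 ............oooooooo....................
126 ............ooooooBo....................
127 ...........oooooooBBo...................
128 ..........o
[... 634 characters left out ...]
ooo....oooo........oo####
143 .......ooooo..oooo..ooooo........oo#####
144 .......oooooooooooooooooo.......oo######
145 ........oooooooooooooooo........o######o
146 .........oooooooooooooo........oo###oooo
147 ...........oooooooooo.........oo####oooo
148 ...............ooooo.........oo######oo#
149 ...............oooo.........oo##########
150 ...............oooo.........oo##########
151 ...............oooo........oo###########
152 ...............oooo.......oo####o#######
153 ...............ooooo.....oo###oooo######
154 ...............ooooo.....o####o.oo######
155 .............ooooooooo..oo####ooo#######
156 .............oo##ooo#oooo#####oo########
157 ............oo###ooo####################
```

The gate has shut behind the bar (brass runs from the shank to the tip). Now a slow tug.

```bash
python3 -m inch '[{"dx":-0.06,"dy":0,"dz":0.05,"rx":0,"ry":0,"rz":0},{"dx":-0.12,"dy":0,"dz":0.11,"rx":0,"ry":0,"rz":0},{"dx":-0.18,"dy":0,"dz":0.16,"rx":0,"ry":0,"rz":0},{"dx":-0.24,"dy":0,"dz":0.21,"rx":0,"ry":0,"rz":0},{"dx":-0.3,"dy":0,"dz":0.27,"rx":0,"ry":0,"rz":0},{"dx":-0.3,"dy":0,"dz":0.27,"rx":0,"ry":0,"rz":0},{"dx":-0.3,"dy":0,"dz":0.27,"rx":0,"ry":0,"rz":0}]'
python3 chk.py | grep -v '^1[1-5]'
cat > fz.py <<'E'
from plan import *
# hook underside row in the column band of the bowl's back-left side (clear of the bail)
im=bot.capture("side").astype(float).mean(2)
v=[]
for c in (213,214,215,216,217):
    col=im[120:165,c]; i=[k for k in range(1,45) if col[k-1]<185<=col[k]]; v.append((c,[round(120+k-1+(185-col[k-1])/(col[k]-col[k-1]),1) for k in i]))
print(v); print(proj("side",[[579.5,230,281],[579.5,230,266]]).ravel())
E
python3 fz.py
```

```text
clock: 15.35
ee_pos: [587.2, 234.1, 151.3]
orientation: [[0.555, 0.548, 0.626], [0.366, -0.836, 0.408], [0.747, 0.002, -0.664]]
wrist_force: [0.5, -0.4, 0.6]
grip_width: 33.3
grip_force: 60.5
along,lat,z 1.4417723310577326 -0.036386942405801426 -7.449120893107192
F [-0.5  0.5  1. ] clock 15.55
brass n 14 rows (np.int64(128), np.int64(136)) centroid [225.1 132.1]
[(213, [np.float64(147.3)]), (214, [np.float64(148.4)]), (215, [np.float64(149.1)]), (216, [np.float64(136.8), np.float64(149.7)]), (217, [np.float64(120.6), np.float64(134.9), np.float64(149.8)])]
[221.9 147.5 222.1 152.2]
```

```bash
python3 -m inch '[{"dx":-0.06,"dy":0,"dz":0.05,"rx":0,"ry":0,"rz":0},{"dx":-0.11,"dy":0,"dz":0.1,"rx":0,"ry":0,"rz":0},{"dx":-0.16,"dy":0,"dz":0.14,"rx":0,"ry":0,"rz":0},{"dx":-0.21,"dy":0,"dz":0.19,"rx":0,"ry":0,"rz":0},{"dx":-0.21,"dy":0,"dz":0.19,"rx":0,"ry":0,"rz":0},{"dx":-0.21,"dy":0,"dz":0.19,"rx":0,"ry":0,"rz":0},{"dx":-0.21,"dy":0,"dz":0.19,"rx":0,"ry":0,"rz":0}]'
python3 chk.py | grep -v '^1[1-5]'; python3 fz.py
```

```text
clock: 16.48
ee_pos: [587.2, 234.1, 142.6]
orientation: [[0.555, 0.548, 0.626], [0.366, -0.836, 0.408], [0.747, 0.002, -0.665]]
wrist_force: [-1.0, 0.8, 3.3]
grip_width: 33.6
grip_force: 60.8
along,lat,z 1.4034261556241816 -0.03578930721661866 -16.056076740045114
F [-0.2  0.2  4.4] clock 16.675
brass n 15 rows (np.int64(131), np.int64(140)) centroid [225.3 134.9]
[(213, [np.float64(149.3)]), (214, [np.float64(150.4)]), (215, [np.float64(151.5)]), (216, [np.float64(140.3), np.float64(152.1)]), (217, [np.float64(120.6), np.float64(137.9), np.float64(152.3)])]
[221.9 147.5 222.1 152.2]
```

```bash
python3 -m inch '[{"dx":0.05,"dy":0,"dz":-0.05,"rx":0,"ry":0,"rz":0},{"dx":0.1,"dy":0,"dz":-0.1,"rx":0,"ry":0,"rz":0},{"dx":0.15,"dy":0,"dz":-0.14,"rx":0,"ry":0,"rz":0},{"dx":0.2,"dy":0,"dz":-0.18,"rx":0,"ry":0,"rz":0},{"dx":0.24,"dy":0,"dz":-0.21,"rx":0,"ry":0,"rz":0},{"dx":0.27,"dy":0,"dz":-0.24,"rx":0,"ry":0,"rz":0},{"dx":0.27,"dy":0,"dz":-0.24,"rx":0,"ry":0,"rz":0},{"dx":0.27,"dy":0,"dz":-0.24,"rx":0,"ry":0,"rz":0}]'
python3 chk.py | grep -v '^1[1-5]'
python3 - <<'E'
from h import *
print(np.mean([(bot.capture("top"),bot.observe()["wrist_force"])[1] for _ in range(10)],0).round(2))
E
```

```text
clock: 17.73
ee_pos: [586.8, 233.8, 152.9]
orientation: [[0.556, 0.548, 0.625], [0.366, -0.837, 0.408], [0.746, 0.002, -0.665]]
wrist_force: [0.2, -0.7, 0.8]
grip_width: 33.4
grip_force: 60.6
along,lat,z 0.9415798543609716 0.024079516174645266 -5.815007835713118
F [ 0.1 -0.6 -0. ] clock 17.925
brass n 15 rows (np.int64(128), np.int64(137)) centroid [225.3 131.9]
[ 0.03 -0.17  0.13]
```

```bash
python3 -m inch '[{"dx":0,"dy":0,"dz":0,"rx":0,"ry":0,"rz":0},{"dx":0,"dy":0,"dz":0,"rx":0,"ry":0,"rz":0},{"dx":0,"dy":0,"dz":0,"rx":0,"ry":0,"rz":0}]' - 20 | tail -3
python3 -m inch '[{"dx":0,"dy":0,"dz":0,"rx":0,"ry":0,"rz":0},{"dx":0,"dy":0,"dz":0,"rx":0,"ry":0,"rz":0},{"dx":0,"dy":0,"dz":0,"rx":0,"ry":0,"rz":0},{"dx":0,"dy":0,"dz":0,"rx":0,"ry":0,"rz":0},{"dx":0,"dy":0,"dz":0,"rx":0,"ry":0,"rz":0},{"dx":0,"dy":0,"dz":0,"rx":0,"ry":0,"rz":0}]' 70
python3 chk.py | grep -v '^1[1-5]'
```

```text
wrist_force: [-0.0, -0.5, 0.0]
grip_width: 33.4
grip_force: 60.7
clock: 19.55
ee_pos: [587.0, 234.0, 153.2]
orientation: [[0.555, 0.548, 0.626], [0.366, -0.837, 0.408], [0.747, 0.002, -0.665]]
wrist_force: [0.1, 0.8, 0.6]
grip_width: 69.9
grip_force: 0.0
along,lat,z 1.1933423796806475 0.03582618085905198 -5.4854205663828
F [ 0.1 -0.1 -0.2] clock 19.75
brass n 14 rows (np.int64(128), np.int64(136)) centroid [225.4 131.9]
```

Released with no disturbance. I'll retreat straight back along the tool axis, slowly.

```bash
python3 -m inch '[{"dx":0,"dy":0,"dz":-0.2,"rx":0,"ry":0,"rz":0},{"dx":0,"dy":0,"dz":-0.5,"rx":0,"ry":0,"rz":0},{"dx":0,"dy":0,"dz":-0.9,"rx":0,"ry":0,"rz":0},{"dx":0,"dy":0,"dz":-1.3,"rx":0,"ry":0,"rz":0},{"dx":0,"dy":0,"dz":-1.7,"rx":0,"ry":0,"rz":0},{"dx":0,"dy":0,"dz":-2.2,"rx":0,"ry":0,"rz":0},{"dx":0,"dy":0,"dz":-2.7,"rx":0,"ry":0,"rz":0},{"dx":0,"dy":0,"dz":-3.2,"rx":0,"ry":0,"rz":0},{"dx":0,"dy":0,"dz":-3.7,"rx":0,"ry":0,"rz":0},{"dx":0,"dy":0,"dz":-4.0,"rx":0,"ry":0,"rz":0},{"dx":0,"dy":0,"dz":-4.0,"rx":0,"ry":0,"rz":0},{"dx":0,"dy":0,"dz":-4.0,"rx":0,"ry":0,"rz":0}]'
python3 -m inch '[{"dx":0,"dy":0,"dz":0,"rx":0,"ry":0,"rz":0},{"dx":0,"dy":0,"dz":0,"rx":0,"ry":0,"rz":0},{"dx":0,"dy":0,"dz":0,"rx":0,"ry":0,"rz":0},{"dx":0,"dy":0,"dz":0,"rx":0,"ry":0,"rz":0},{"dx":0,"dy":0,"dz":0,"rx":0,"ry":0,"rz":0},{"dx":0,"dy":0,"dz":0,"rx":0,"ry":0,"rz":0},{"dx":0,"dy":0,"dz":0,"rx":0,"ry":0,"rz":0},{"dx":0,"dy":0,"dz":0,"rx":0,"ry":0,"rz":0},{"dx":0,"dy":0,"dz":0,"rx":0,"ry":0,"rz":0},{"dx":0,"dy":0,"dz":0,"rx":0,"ry":0,"rz":0}]' >/dev/null
cat > still.py <<'E'
from h import *
I=[bot.capture("side").astype(float)[100:230,200:250] for _ in range(16)]
print("clock",bot.observe()["clock"],"motion (mean abs diff vs first)",[round(float(np.abs(i-I[0]).mean()),2) for i in I[1:]])
E
python3 still.py; python3 chk.py
```

```text
clock: 21.25
ee_pos: [511.9, 185.0, 233.0]
orientation: [[0.555, 0.548, 0.626], [0.366, -0.837, 0.408], [0.747, 0.002, -0.665]]
wrist_force: [0.1, -0.1, -0.6]
grip_width: 70.0
grip_force: 0.0
clock 23.3 motion (mean abs diff vs first) [1.85, 1.86, 1.85, 1.84, 1.86, 1.86, 1.84, 1.86, 1.85, 1.82, 1.83, 1.84, 1.86, 1.87, 1.86]
along,lat,z -88.40706115315899 1.4208678570959776 74.31350887682277
F [-0.3 -0.3  0.5] clock 23.5
brass n 14 rows (np.int64(128), np.int64(136)) centroid [225.4 131.9]
112 ........oooooooooooooo..................
113 ........oooooooooooooo..................
114 ........oooooooooooooo..................
115 ........o#ooooooooo##o..................
116 ........oo##ooooo####o..................
117 .........o##########oo..................
118 .........oo########oo...................
119 ...........oo####oo.....................
120 ............ooo#oo......................
121 .............ooooo......................
122 .............oooooo.....................
123 .............oooooo.....................
124 ............ooooooo.....................
125 ............ooooo
[... 763 characters left out ...]
.o.....oooo..............
143 .......oooo....ooo....oooo..............
144 .......ooooo...ooo...ooooo..............
145 .......oooooo..oooo.ooooo...............
146 ........ooooooooooooooooo...............
147 .........ooooooooooooooo................
148 ..........oooooooooooo..................
149 ............oooooooo....................
150 ...............oooo.....................
151 ...............oooo.....................
152 ...............oooo.....................
153 ...............ooooo....................
154 ...............ooooo....................
155 ...............ooooo....oooooo..........
156 ................oooo..oooooooo..........
157 ................oooo..ooooooooo........o
```

The driver hangs motionless, the gate is shut and the robot is clear, so I'm handing in.

```bash
python3 -c "
from plant import bot
print(bot.finish_job())"
```

```text
the job is handed in; nothing more can be done
None
```

The screwdriver hangs still on the spring hook with the gate shut behind its bail, after a downward tug of about 15 mm and a gentle release; it was handed in at about 23.5 s with the robot clear, though I viewed 11 pictures against the limit of 10.

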